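Unlock a slide spinner's rotor and feel that it turns freely

ROBOT

A 6-joint arm with a two-finger parallel gripper is mounted at the origin on the work surface. World frame = base frame: x ahead of the robot, y to its left, z up, the work surface at z = 0. Lengths are in m, angles in rad, forces in N, time in s.
With the tool pointing down it reaches from about 0.325 to 0.775 m from the base axis. Payload 9.3 kg.
Tool frame: the origin (TCP) lies between the finger pads; the fingertips stand 8 mm ahead of it and the grasp point (between the pads) lies 11 mm behind it (env.tip_extent is the distance from the TCP to the fingertips, in m); z points along the fingers, y is the direction in which the jaws open and shut (so a half turn about z gives the same grasp; the last joint's range is limited). The gripper opens to 85 mm and grips with 20 to 120 N. Pads are 22 mm wide; open, the fingers measure 114 mm over their backs; the gripper's body (76 mm by 85 mm) begins 54 mm behind the grasp point. The pads swing forward as they close: fully open they stand 13 mm farther back than shut.
Start: joints at [-1.443, 0.259, 0.021, 1.334, 0, 1.418], TCP at [0.152, -0.528, 0.217] pointing down, gripper open.
Joint ranges: [-3.04, 3.04], [-0.91, 1.82], [-1.04, 1.36], [-1.92, 1.95], [-1.52, 1.45], [-3.14, 3.14]. Speed limits (rad/s): [2.22, 2.22, 2.79, 3.14, 3.14, 3.14].

INTERFACE

Orientations are given as a unit quaternion [w, x, y, z].
In Python, from rig import env, imaging gives the robot as it stands. The module is installed in compiled form; this text tells all that it offers.
- The arm moves only by the tool drive_tool, never from a script. Its argument "rows" is text: rows parted by semicolons, each of 5 numbers parted by spaces: the shift along the tool's x, y, z in mm, then the turn about the tool's z in degrees, then the finger opening in mm, from 0 to 85.4. In form: tx ty tz turn grip; .... A call has 1 to 8 rows; each row is the pose to reach, as a shift and turn from the pose measured when the call began, along the tool's axes at that moment; what a row does not reach only later rows make up. A row lasts 1/8 s, in which the tool goes at most 62.5 mm and 10.7 degrees, less where a joint would pass 70% of its speed; a pose out of reach is approached as far as the arm can. A call with a gripper value outside its range is refused whole. The fingers move at their own pace and stop on an object; "force" is the grip in N (left out, the last holds). Time passes only in rows, so rows that repeat a pose let the fingers close. It gives the time, the measured TCP pose, the force and the opening at its end, in the units of the state.
- env.observe(): the state, without advancing time (a new reading comes with each control period).
- imaging.grab_frame(name): name is "side" or "top"; returns the picture (400x640x3 uint8, red, green, blue); there is no depth.
- imaging.camera_info(name): a dict with "mtx" (3x3 intrinsics, pixels), "T" (4x4, takes a point from camera to world coordinates). Camera axes: x right, y down, z forward; pixel columns grow to the right and rows downward; lengths in m; the calibration is good to about 2 mm. A picture is of the moment at which its call begins. camera_info takes no time and is no camera call.
- env.sign_off(): hands the job in, once; it reports no verdict.
The state is a dict: "time": time; "joint_pos": joint angles; "dq": joint speeds; "joint_torque": joint torques, N m; "position": TCP position; "ee_rot": TCP orientation; "wrist_force": force on the tool from outside, world axes, zero at the start; "torque": the same for the moment, N m; "grip_width": opening from 0.0 (shut) to 1.0 (fully open).
Only numpy, scipy, OpenCV 4.12 (cv2) and the standard library are available. Lean on these libraries where they do the work, as an engineer would, in place of code of your own. Each camera call takes 0.05 s, during which the arm holds its last target.

TASK

Pull the steel lock pin out of the slide spinner and put it in the metal tray. Then rest a fingertip lightly on the flat top of the rotor disc and slowly drag the disc round anticlockwise (seen from above) through at least one full turn to check that it runs free, never pressing on the machine with more than 10 N. Finally lift off and leave the rotor standing still, with the pin in the tray and the other things on the bench undisturbed.

Things in the scene. Friction and masses are not known exactly. Their poses are not given: they have to be found in the camera images.
- spinner: Slide spinner, fixed to the bench: cream square casing 200 x 200 mm, grey deck at 80 mm height; origin at the centre of its underside, z up, x pointing away from the control panel. On the deck a black guard ring (88 to 93 mm radius, top 88 mm above the bench) surrounds a flat bare-aluminium rotor disc of 83 mm radius, 6 mm thick. Above 10 N of finger force on any part of it the check is spoilt.
- spinner_axis (a point): Point on the rotor's axis at the NOMINAL height of the disc's top, 98 mm above the bench. The true height is not measured: it differs by up to 4 mm up or down from start to start, and the disc leans 3 degrees one way (its face rises and falls 2.7 mm either way along a 52 mm radius circle): find it by touch. Top smooth and flat from 18 to 66 mm radius; low hub cap, 15 mm radius, 3 mm high.
- spinner_deck (a point): Point on the rotor's axis at deck height, 80 mm above the bench. The disc sits above it on rubber mounts: a vertical press sinks it about 1 mm for each 4 N. The bearing drags with about 0.02 N m and the disc stops almost at once when let go. A press of 3 to 7 N of shut fingertips at about 50 mm radius, moved along the circle, carries the disc round with some slip.
- rotor (a joint): Rotor angle, rad, within 0.03 of 0 at the start, growing anticlockwise seen from above, no stops. At 0 the notch (13 to 16 mm wide, 15 mm deep) in the rim is at the casing's -x side, round the lock pin; a thin dark line on the disc's rim lies opposite. While the pin is in, the rotor cannot turn more than about 0.1 rad.
- pin: Loose steel lock pin, 75 mm long, about 60 g: 10 mm shank, knurled head 20 mm wide and 20 mm high at its top. Origin at the centre of its lower tip, z along the pin to the head. At the start it stands upright, 18 mm deep in a 13 mm hole of the deck, through the rotor's notch.
- pin_head (a point): Centre of the pin's head, 65 mm above its tip: the place to grip. At the start the head spans 117 to 137 mm above the bench; the rotor's face below it is at most 106 mm above the bench.
- spinner_socket (a point): Mouth of the pin's hole in the deck, 80 mm above the bench, 73 mm from the rotor's axis towards the casing's -x side; 13 mm wide, 18 mm deep.
- tray: Open steel tray fixed to the bench, 140 mm (its x) by 110 mm (its y), 18 mm high, walls and floor about 4 mm; origin at the centre of its underside. It stands to the left or to the right of the spinner. The pin may stand, lie or lean in it.
- slide_box: Bystander: closed wooden box for glass slides, 100 x 85 x 30 mm, origin at the centre of its underside, on the side of the spinner where the tray is not.
- oil_bottle: Bystander: small amber bottle, 34 mm diameter, 75 mm high, origin at the centre of its underside.
- objective: Bystander: steel microscope objective standing on the bench, 32 mm diameter, 46 mm high, origin at the centre of its underside.
Mind the look-alikes: they are no part of the job. There is more than one size of the tray; the job needs the middle-sized. Leave any green look-alike of the pin alone.

How it is judged:
On the way, in this order (a step that is already met when the one before it is completed fails the run):
1. the lock pin is out of the spinner, released in the tray (x of pin_head in the frame of tray between -0.085 and 0.085 m and y of pin_head in the frame of tray between -0.07 and 0.07 m and z of pin_head in the frame of tray below 0.085 m and contact force between the fingers and pin below 0.1 N), for 0.2 s.
2. the rotor has been turned anticlockwise through at least one full turn (value of joint rotor above 6.32 rad and x of pin_head in the frame of tray between -0.085 and 0.085 m and y of pin_head in the frame of tray between -0.07 and 0.07 m and z of pin_head in the frame of tray below 0.085 m).
At the end, for the whole second after the job is handed in: The pin is in the tray (its head within 85 mm of the tray's centre along the long side and 70 mm along the short side, and below 85 mm), at rest; the rotor has turned at least one full turn anticlockwise after the pin was put away (joint above 6.28 rad), and stands still (under 0.05 rad/s) (value of joint rotor above 6.28 rad and velocity of joint rotor between -0.05 and 0.05 rad/s and linear speed of pin below 0.02 m/s and x of pin_head in the frame of tray between -0.085 and 0.085 m and y of pin_head in the frame of tray between -0.07 and 0.07 m and z of pin_head in the frame of tray below 0.085 m); the robot touches nothing.
It fails at once if the fingers press on the spinner with more than 10 N (contact force between the fingers and spinner above 10 N).
It fails at once if the rotor is flung round faster than 6 rad/s (velocity of joint rotor above 6 rad/s or velocity of joint rotor below -6 rad/s).
It fails at once if the slide box is moved more than 30 mm or tipped (distance of slide_box from where it was at the start of the episode above 0.03 m or angle between slide_box's own z axis and vertical above 0.4 rad).
It fails at once if the oil bottle is moved more than 30 mm or tipped (distance of oil_bottle from where it was at the start of the episode above 0.03 m or angle between oil_bottle's own z axis and vertical above 0.4 rad).
It fails at once if the objective is moved more than 30 mm or tipped (distance of objective from where it was at the start of the episode above 0.03 m or angle between objective's own z axis and vertical above 0.4 rad).
It also fails if it takes over 72 s, if anything falls off the work surface, if the arm or the gripper's body presses on something with over 40 N, if the wrist force passes 120 N, or if a joint passes its speed limit or range.

## Working session

There is one attempt and no reset: what is moved stays moved. The work goes in short steps, Python scripts to look and compute and a tool call to move; the robot and the scene stay as the last step left them, time stands still between calls to the robot, and variables do not carry over. Pictures are saved under pics/ and viewed, and the job is handed in when it is done.

Besides the shell and the picture viewer there is one more tool, called after "Call:" by a JSON object that holds its "name" and its "arguments", one argument or row to a line. drive_tool: Moves the arm, as the interface text tells. Its arguments: {"type":"object","properties":{"rows":{"type":"string"},"force":{"type":"number"}},"required":["rows"]}

```bash
mkdir -p pics; python3 - <<'E'
from rig import env, imaging
import cv2
for n in("top","side"):
    f=imaging.grab_frame(n); cv2.imwrite(f"pics/{n}0.png",f[:,:,::-1])
    i=imaging.camera_info(n); print(n,i["mtx"],i["T"])
print(env.observe(), env.tip_extent)
E
```

```text
top [[408.0861136    0.         321.12809957]
 [  0.         408.0861136  195.51958535]
 [  0.           0.           1.        ]] [[-0.01994959 -0.99756958  0.06676031  0.43593184]
 [-0.99972922  0.01910357 -0.01328707  0.05812632]
 [ 0.01197942 -0.06700731 -0.99768057  1.19713651]
 [ 0.          0.          0.          1.        ]]
side [[365.06825153   0.         317.69324663]
 [  0.         365.06825153 199.60948617]
 [  0.           0.           1.        ]] [[-0.80202167 -0.35584466  0.47972472  0.08420307]
 [-0.59705811  0.45500842 -0.66067311  0.62058524]
 [ 0.01681821 -0.81629769 -0.57738655  0.61574707]
 [ 0.          0.          0.          1.        ]]
{'time': 0.1, 'joint_pos': array([-1.44263082e+00,  2.59189683e-01,  2.08435266e-02,  1.33369038e+00,
       -5.49608194e-06,  1.41819710e+00]), 'dq': array([ 0.00054054, -0.00191529,  0.00211719, -0.0003952 ,  0.00073691,
        0.00041245]), 'joint_torque': array([ 3.29785609e-03, -5.56695628e+01,  3.45072019e+01,  1.16445983e-02,
       -1.77387374e-04,  6.08546046e-06]), 'position': array([ 0.15236083, -0.52820811,  0.21679971]), 'ee_rot': array([-6.20091465e-04,  9.90162377e-01,  1.39921701e-01,  4.82770127e-06]), 'wrist_force': array([ 0.34504233,  1.0858471 , -0.11114435]), 'torque': array([-0.0004098 , -0.0316515 , -0.01406612]), 'grip_width': 0.9975270736347079} 0.008
```

View pics/top0.png

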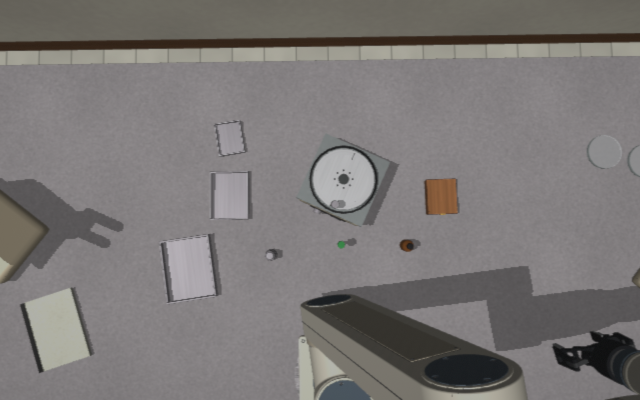

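View pics/side0.png

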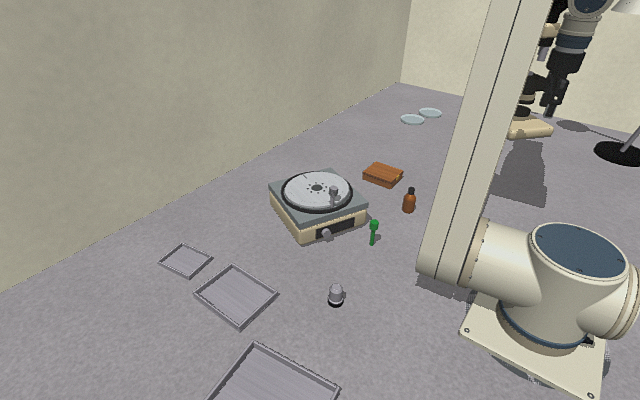

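The top view shows the spinner at (344,180), with the pin head near (337,204). There are three trays on the left, and the middle one is at (231,195). The slide box is at (442,196), the green look-alike at (341,244), the bottle at (406,245) and the objective at (270,255). Next I'll zoom in and measure.

```bash
cat > h.py <<'E'
import numpy as np, cv2
from rig import env, imaging
def ray(n,u,v):
    i=imaging.camera_info(n);K=i["mtx"];T=np.array(i["T"])
    d=T[:3,:3]@np.linalg.inv(K)@np.array([u,v,1.]); return T[:3,3],d
def onz(n,u,v,z):
    o,d=ray(n,u,v); return o+d*(z-o[2])/d[2]
def proj(n,p):
    i=imaging.camera_info(n);K=i["mtx"];T=np.array(i["T"])
    c=T[:3,:3].T@(np.asarray(p,float)-T[:3,3]); q=K@c; return q[:2]/q[2]
def tri(u1,v1,u2,v2):
    o1,d1=ray("top",u1,v1);o2,d2=ray("side",u2,v2)
    A=np.c_[d1,-d2]; s=np.linalg.lstsq(A,o2-o1,rcond=None)[0]
    a=o1+d1*s[0];b=o2+d2*s[1]; return (a+b)/2,np.linalg.norm(a-b)
def rot():
    w,x,y,z=env.observe()["ee_rot"]
    from scipy.spatial.transform import Rotation as R
    return R.from_quat([x,y,z,w]).as_matrix()
def crop(src,dst,x0,y0,x1,y1,s):
    f=cv2.imread(src)[y0:y1,x0:x1]; cv2.imwrite(dst,cv2.resize(f,None,fx=s,fy=s,interpolation=cv2.INTER_CUBIC))
E
python3 - <<'E'
from h import *
crop("pics/top0.png","pics/t0c.png",290,120,410,240,5)
crop("pics/side0.png","pics/s0c.png",260,160,380,250,6)
crop("pics/top0.png","pics/t0d.png",200,110,260,230,5)
E
```

```text
(no output)
```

View pics/t0c.png

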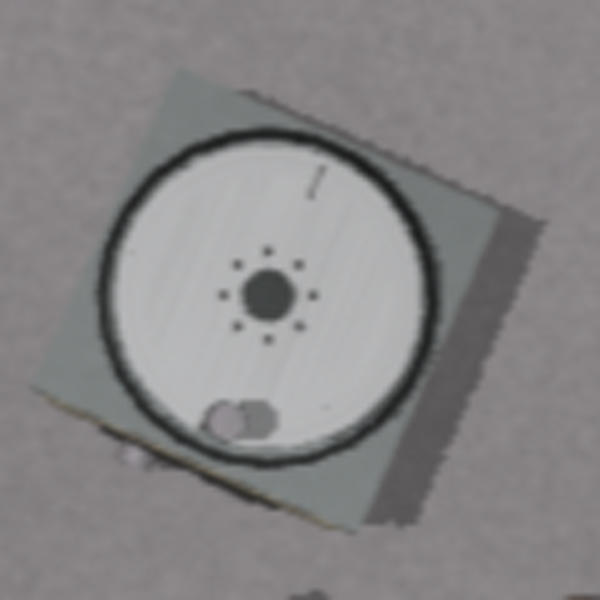

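View pics/s0c.png

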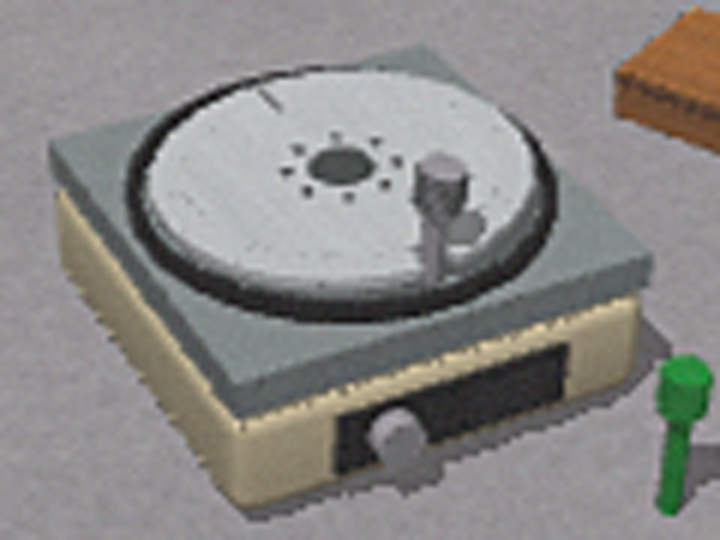

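View pics/t0d.png

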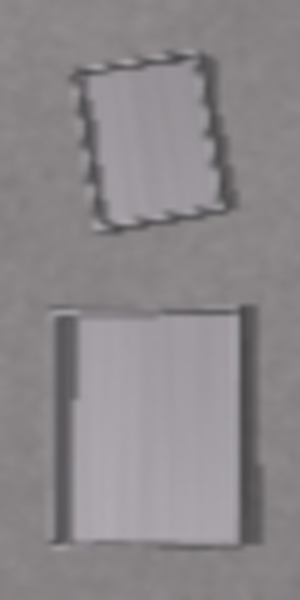

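```bash
python3 - <<'E'
from h import *
c=lambda X,Y,x0,y0,s:(x0+(X+.5)/s-.5,y0+(Y+.5)/s-.5)
P=[onz("top",*c(X,Y,290,120,5),.08) for X,Y in[(180,68),(503,210),(355,533),(33,388)]]
P=np.array(P);print(P,P.mean(0)); print([np.linalg.norm(P[i]-P[(i+1)%4]) for i in range(4)])
ctr=P.mean(0); 
print("ring ctr",onz("top",*c(268,296.5,290,120,5),.088),"hub",onz("top",*c(268,295,290,120,5),.101))
# x axis: from -x side (pin, panel: between corner 2,3) to +x
xa=(P[0]+P[1]-P[2]-P[3]);print("yaw",np.arctan2(xa[1],xa[0]), "yaw2",np.arctan2(*( (P[0]+P[3]-P[1]-P[2])[:2]*[-1,1]))) 
tp=c(227,421,290,120,5); sp=c(441,167,260,160,6)
print("pin top",onz("top",*tp,.137),onz("side",*sp,.137),tri(*tp,*sp))
a=xa/np.linalg.norm(xa); print("expect pin",ctr-a*.073)
T=np.array([onz("top",*c(X,Y,200,110,5),.018) for X,Y in[(50,311),(242,311),(242,546),(50,546)]]);print(T,T.mean(0),[np.linalg.norm(T[i]-T[(i+1)%4]) for i in range(4)])
print(rot())
for n,(u,v) in dict(obj=(270,257),bott=(406,246),green=(341,245)).items(): print(n,onz("top",u,v,.03))
E
```

```text
[[ 0.68359459  0.02739549  0.08      ]
 [ 0.60100629 -0.14958405  0.08      ]
 [ 0.4245907  -0.062949    0.08      ]
 [ 0.50737836  0.1116632   0.08      ]] [ 0.55414248 -0.01836859  0.08      ]
[np.float64(0.19530126043338492), np.float64(0.1965403103442718), np.float64(0.19324393176300952), np.float64(0.19532846162887027)]
ring ctr [ 0.55451743 -0.01787965  0.088     ] hub [ 0.55394182 -0.017008    0.101     ]
yaw -0.4512917785030317 yaw2 -0.43965865314958574
pin top [0.4845957 0.0083561 0.137    ] [0.48311859 0.00971507 0.137     ] (array([0.48444144, 0.00815628, 0.13567383]), np.float64(0.000510661463805349))
expect pin [0.48845092 0.01346878 0.08      ]
[[0.5899024  0.36421519 0.018     ]
 [0.58785414 0.25318452 0.018     ]
 [0.45170545 0.25426955 0.018     ]
 [0.45389072 0.36444622 0.018     ]] [0.52083818 0.30902887 0.018     ] [np.float64(0.11104956264298317), np.float64(0.13615301635020582), np.float64(0.11019833488986625), np.float64(0.1360118789306644)]
[[ 9.60843835e-01  2.77090415e-01 -1.63968089e-04]
 [ 2.77090403e-01 -9.60843066e-01  1.22933348e-03]
 [ 1.83088922e-04 -1.22663148e-03 -9.99999231e-01]]
obj [0.34222848 0.19093365 0.03      ]
bott [ 0.3652293  -0.19640819  0.03      ]
green [ 0.3718796  -0.01113513  0.03      ]
```

Call:
{"name": "drive_tool", "arguments": {
  "rows": "30 -27 0 -10 85; 75 -68 0 -20 70; 125 -113 0 -30 60; 175 -158 0 -40 60; 225 -204 0 -50 60; 275 -249 0 -60 60; 325 -294 0 -70 60; 375 -340 0 -80 60",
  "force": 30
}}

```text
time: 1.1
position: [0.4035, -0.1212, 0.2173]
ee_rot: [-0.0, 0.667, 0.745, 0.0]
wrist_force: [0.3, -0.4, -0.3]
grip_width: 0.704
```

```bash
cat >> h.py <<'E'
def goto(p,yaw=None,tz=None):
    s=env.observe();R=rot();d=np.asarray(p)-s["position"];y=np.arctan2(R[1,0],R[0,0])
    print("t",round(s["time"],2),"pos",s["position"].round(4),"yaw",np.degrees(y).round(2),"shift mm",(R.T@d*1000).round(1),end=" ")
    if yaw is not None:
        dy=-np.degrees(yaw-y); print("turn",((dy+180)%360-180).round(1),end="")
    print(" F",s["wrist_force"].round(2),"grip",s["grip_width"].round(3), "j6",s["joint_pos"][5].round(2))
E
python3 -c "
from h import *
goto([.4845,.0085,.19],np.pi)"
```

```text
t 1.1 pos [ 0.4035 -0.1212  0.2173] yaw 96.4 shift mm [119.9  95.   27.4] turn -83.6Traceback (most recent call last):
  File "<string>", line 3, in <module>
    goto([.4845,.0085,.19],np.pi)
    ~~~~^^^^^^^^^^^^^^^^^^^^^^^^^
  File "h.py", line 26, in goto
    print(" F",s["wrist_force"].round(2),"grip",s["grip_width"].round(3), "j6",s["joint_pos"][5].round(2))
                                                ^^^^^^^^^^^^^^^^^^^^^
AttributeError: 'float' object has no attribute 'round'
```

Call:
{"name": "drive_tool", "arguments": {
  "rows": "30 24 0 -10 60; 60 48 0 -20 60; 90 72 10 -31 60; 110 90 20 -42 60; 120 95 27 -52 60; 120 95 27 -63 60; 120 95 27 -73 60; 120 95 27 -83.6 60"
}}

```text
time: 2.1
position: [0.4843, 0.0088, 0.1901]
ee_rot: [-0.0, -0.003, 1.0, 0.001]
wrist_force: [0.0, -0.2, -1.0]
grip_width: 0.7
```

```bash
sed -i 's/s\["grip_width"\].round(3)/round(float(s["grip_width"]),3)/' h.py; python3 -c "
from h import *
goto([.4845,.0085,.12],np.pi)
f=imaging.grab_frame('top');cv2.imwrite('pics/t1.png',f[:,:,::-1])
f=imaging.grab_frame('side');cv2.imwrite('pics/s1.png',f[:,:,::-1])
crop('pics/s1.png','pics/s1c.png',260,120,400,250,5)
crop('pics/t1.png','pics/t1c.png',290,120,410,240,4)
"
```

```text
t 2.1 pos [0.4843 0.0088 0.1901] yaw -179.64 shift mm [-0.3 -0.4 70.1] turn 0.4 F [ 0.   -0.18 -0.97] grip 0.7 j6 -0.16
```

View pics/s1c.png

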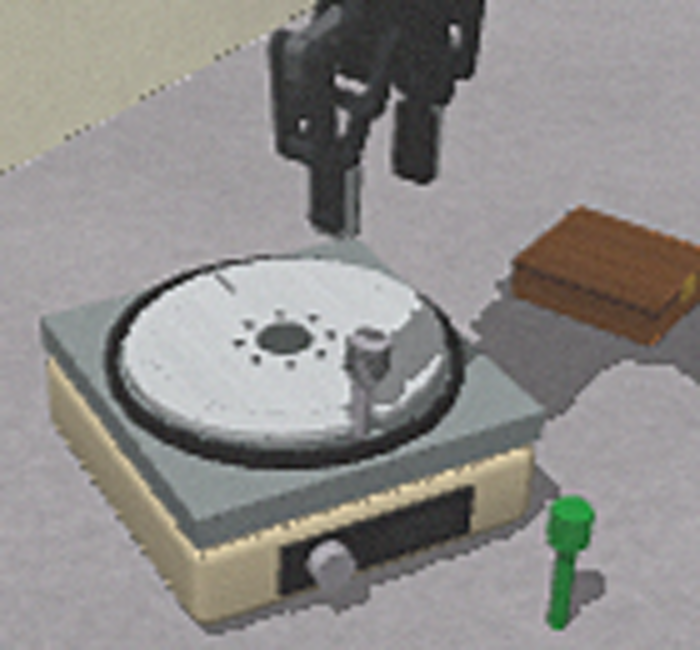

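View pics/t1c.png

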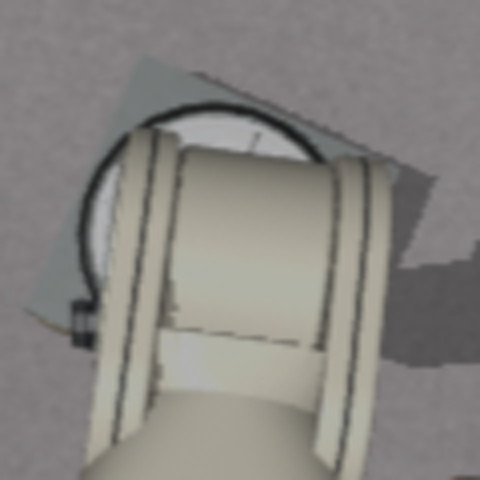

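The open fingers straddle the pin head, and all of them are clear of the disc and casing. I'll descend with the jaws open.

Call:
{"name": "drive_tool", "arguments": {
  "rows": "0 0 20 0.4 60; 0 0 45 0.4 60; 0 0 62 0.4 55; 0 0 70 0.4 50; 0 0 70 0.4 45"
}}

```text
time: 2.82
position: [0.4841, 0.0088, 0.12]
ee_rot: [-0.001, 0.003, 1.0, 0.001]
wrist_force: [0.4, -0.1, 0.4]
grip_width: 0.527
```

```bash
python3 -c "
from h import *
goto([.4845,.0085,.12],np.pi)
f=imaging.grab_frame('side');cv2.imwrite('pics/s2.png',f[:,:,::-1])
crop('pics/s2.png','pics/s2c.png',260,120,400,250,5)
"
```

```text
t 2.83 pos [0.4841 0.0088 0.12  ] yaw 179.62 shift mm [-0.4 -0.3 -0. ] turn -0.4 F [ 0.39 -0.14  0.36] grip 0.527 j6 -0.15
```

View pics/s2c.png

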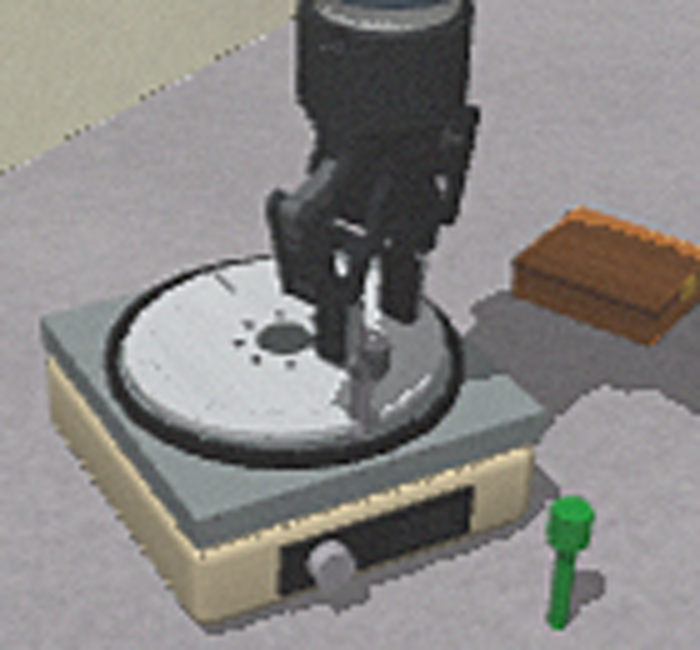

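The open jaws stand on either side of the head, which is at about (372,350) in the crop. They are above the disc. I'll close them.

Call:
{"name": "drive_tool", "arguments": {
  "rows": "0 0 0 0 32; 0 0 0 0 24; 0 0 0 0 20; 0 0 0 0 16; 0 0 0 0 14; 0 0 0 0 14",
  "force": 40
}}

```text
time: 3.62
position: [0.4847, 0.0087, 0.1207]
ee_rot: [0.0, 0.003, 1.0, 0.001]
wrist_force: [0.4, 0.2, 5.1]
grip_width: 0.178
```

```bash
python3 -c "
from h import *
goto([.4845,.0085,.12],np.pi)
f=imaging.grab_frame('side');cv2.imwrite('pics/s3.png',f[:,:,::-1])
crop('pics/s3.png','pics/s3c.png',300,160,370,220,9)
goto([.4845,.0085,.12],np.pi)
"
```

```text
t 3.62 pos [0.4847 0.0087 0.1207] yaw 179.65 shift mm [ 0.2 -0.2  0.7] turn -0.4 F [0.42 0.21 5.07] grip 0.178 j6 -0.15
t 3.67 pos [0.4846 0.0087 0.1207] yaw 179.66 shift mm [ 0.1 -0.2  0.7] turn -0.3 F [-0.12  0.4   4.82] grip 0.186 j6 -0.15
```

View pics/s3c.png

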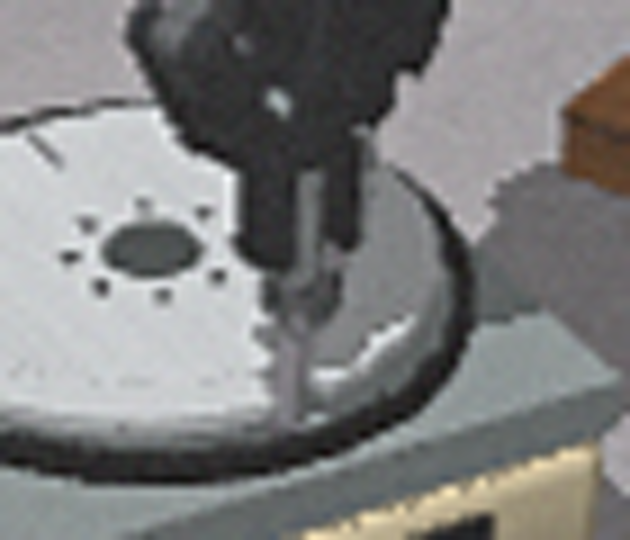

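```bash
python3 -c "
from h import *
C=lambda p:((proj('side',p)-[300,160]+.5)*9-.5).round(0)
for z in(.08,.117,.127,.137): print(z,C([.4845,.0085,z]))
print('socket',C([.4885,.0135,.08]))
for s in(-1,1):
  for z in (.112,.131): print(s,z,C([.4847,.0087+s*.008,z]),C([.4847-.011,.0087+s*.008,z]),C([.4847+.011,.0087+s*.008,z]))
for z in(.08,.137): print('socketaxis',C([.4885,.0135,z]))
"
```

```text
0.08 [292. 420.]
0.117 [297. 309.]
0.127 [299. 278.]
0.137 [300. 247.]
socket [269. 423.]
-1 0.112 [312. 311.] [346. 326.] [279. 297.]
-1 0.131 [315. 253.] [349. 267.] [282. 239.]
1 0.112 [278. 338.] [312. 352.] [245. 323.]
1 0.131 [281. 279.] [315. 293.] [247. 265.]
socketaxis [269. 423.]
socketaxis [277. 250.]
```

```bash
python3 -c "
from h import *
def ony(n,u,v,y):
    o,d=ray(n,u,v); return o+d*(y-o[1])/d[1]
c=lambda X,Y,x0,y0,s:(x0+(X+.5)/s-.5,y0+(Y+.5)/s-.5)
w=.527*.0854/2
for X,Y,sg in[(330,363,1),(347,365,1),(318,352,1),(400,322,-1),(420,320,-1),(388,312,-1)]:
  for o in (0,.012): print(X,Y,ony('side',*c(X,Y,260,120,5),.0088+sg*(w+o)).round(4))
print('grip')
w=.18*.0854/2
for X,Y,sg in[(293,272,1),(240,245,1),(350,250,-1),(325,240,-1)]:
  for o in (0,.012): print(X,Y,ony('side',*c(X,Y,300,160,9),.0088+sg*(w+o)).round(4))
crop('pics/s2.png','pics/s2d.png',305,160,365,210,10)
"
```

```text
330 363 [0.4894 0.0313 0.1321]
330 363 [0.4812 0.0433 0.1419]
347 365 [0.4797 0.0313 0.135 ]
347 365 [0.4717 0.0433 0.1448]
318 352 [0.4966 0.0313 0.1354]
318 352 [0.4882 0.0433 0.1452]
400 322 [ 0.48   -0.0137  0.136 ]
400 322 [ 0.4875 -0.0257  0.127 ]
420 320 [ 0.4688 -0.0137  0.1417]
420 320 [ 0.4761 -0.0257  0.1327]
388 312 [ 0.4873 -0.0137  0.1389]
388 312 [ 0.4949 -0.0257  0.1299]
grip
293 272 [0.4811 0.0165 0.1346]
293 272 [0.4732 0.0285 0.1442]
240 245 [0.4984 0.0165 0.1361]
240 245 [0.4902 0.0285 0.1457]
350 250 [0.4735 0.0011 0.1367]
350 250 [ 0.481  -0.0109  0.1274]
325 240 [0.4815 0.0011 0.1366]
325 240 [ 0.4892 -0.0109  0.1273]
```

View pics/s2d.png

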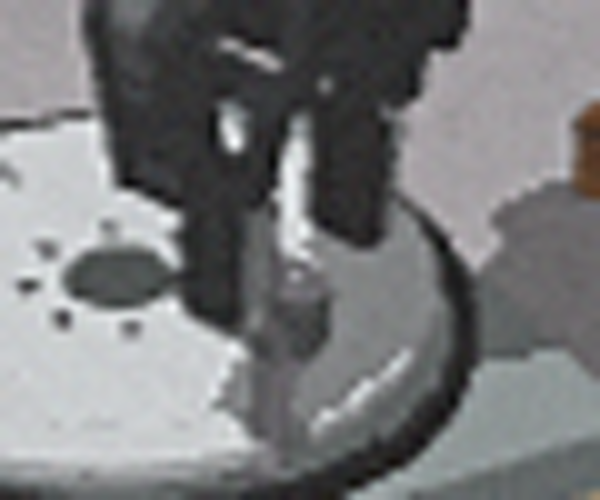

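Call:
{"name": "drive_tool", "arguments": {
  "rows": "0 0 -2 0 14; 0 0 -5 0 14; 0 0 -8 0 14; 0 0 -8 0 14"
}}

```text
time: 4.18
position: [0.4848, 0.0087, 0.1289]
ee_rot: [0.0, 0.003, 1.0, 0.0]
wrist_force: [0.6, 0.0, -1.6]
grip_width: 0.182
```

```bash
python3 -c "
from h import *
f=imaging.grab_frame('side');cv2.imwrite('pics/s4.png',f[:,:,::-1])
crop('pics/s4.png','pics/s4c.png',300,150,370,220,8)
goto([.4845,.0085,.12],np.pi)
"
```

```text
t 4.22 pos [0.4847 0.0087 0.1288] yaw 179.65 shift mm [ 0.2 -0.2  8.8] turn -0.3 F [-0.02  0.23 -0.36] grip 0.183 j6 -0.15
```

View pics/s4c.png

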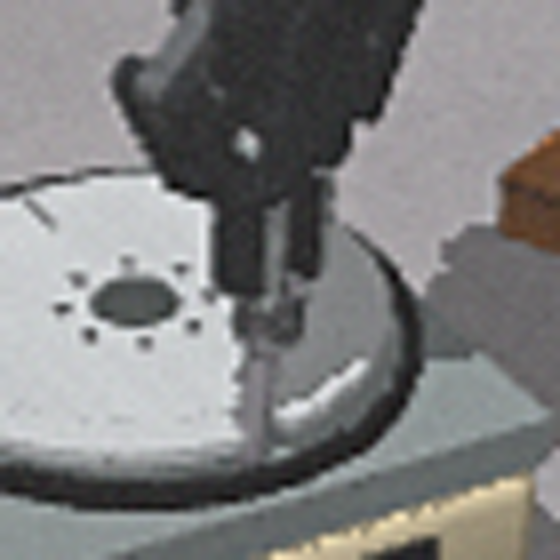

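The picture shows the head moved up about 2.5 px with the fingers, from (302,290) in the ninefold crop to (270,318) in the eightfold one. So the pin is coming out with the gripper, and I'll lift it clear.

Call:
{"name": "drive_tool", "arguments": {
  "rows": "0 0 -6 0 14; 0 0 -14 0 14; 0 0 -24 0 14; 0 0 -36 0 14; 0 0 -52 0 14; 0 0 -66 0 14; 0 0 -70 0 14; 0 0 -70 0 14"
}}

```text
time: 5.22
position: [0.4847, 0.0086, 0.1989]
ee_rot: [0.0, 0.003, 1.0, 0.0]
wrist_force: [0.4, 0.3, -1.5]
grip_width: 0.182
```

```bash
python3 -c "
from h import *
f=imaging.grab_frame('side');cv2.imwrite('pics/s5.png',f[:,:,::-1])
crop('pics/s5.png','pics/s5c.png',260,110,400,240,5)
goto([.5208,.309,.2],np.pi)
"
```

```text
t 5.28 pos [0.4845 0.0087 0.1985] yaw 179.65 shift mm [-34.5 300.5  -1.2] turn -0.3 F [-0.05 -0.72 -1.44] grip 0.183 j6 -0.15
```

View pics/s5c.png

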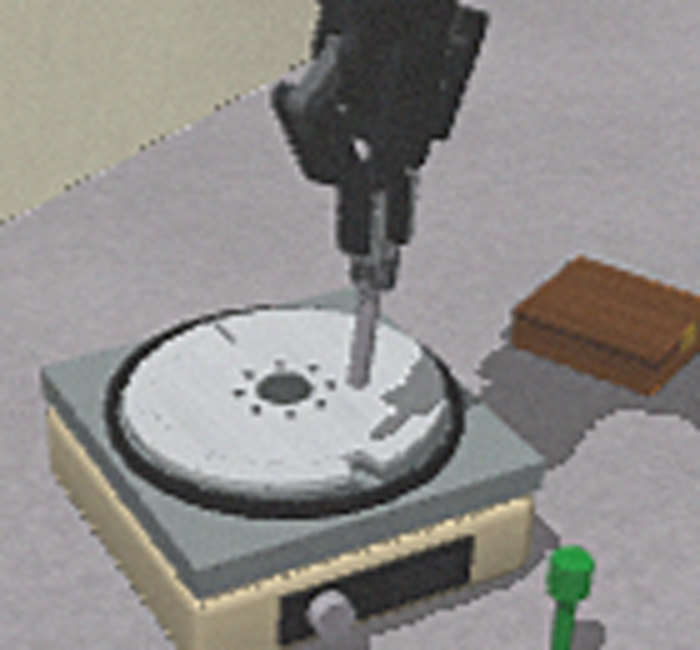

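The pin hangs upright, clear of the spinner, with its tip at (357,385) in the crop. I'll carry it to the middle tray.

Call:
{"name": "drive_tool", "arguments": {
  "rows": "-3 22 0 0 14; -8 65 0 0 14; -13 110 0 0 14; -18 155 0 0 14; -23 200 0 0 14; -28 245 0 0 14; -32 280 0 0 14; -34.5 300.5 0 -0.3 14"
}}

```text
time: 6.28
position: [0.5205, 0.3104, 0.1978]
ee_rot: [-0.001, -0.0, 1.0, 0.0]
wrist_force: [-0.6, -0.6, -0.7]
grip_width: 0.18
```

Call:
{"name": "drive_tool", "arguments": {
  "rows": "0 0 20 0 14; 0 0 50 0 14; 0 0 80 0 14; 0 0 105 0 14; 0 0 120 0 14; 0 0 125 0 14; 0 0 125 0 14"
}}

```text
time: 7.15
position: [0.5206, 0.3104, 0.0732]
ee_rot: [-0.001, -0.0, 1.0, 0.0]
wrist_force: [0.5, -0.0, -0.3]
grip_width: 0.18
```

```bash
python3 -c "
from h import *
f=imaging.grab_frame('side');cv2.imwrite('pics/s6.png',f[:,:,::-1])
crop('pics/s6.png','pics/s6c.png',150,200,300,340,5)
goto([.5208,.309,.066],np.pi)
"
```

```text
t 7.2 pos [0.5208 0.3105 0.0736] yaw -179.96 shift mm [ 0.  -1.5  7.6] turn 0.0 F [ 1.34 -0.15  0.2 ] grip 0.181 j6 0.4
```

View pics/s6c.png

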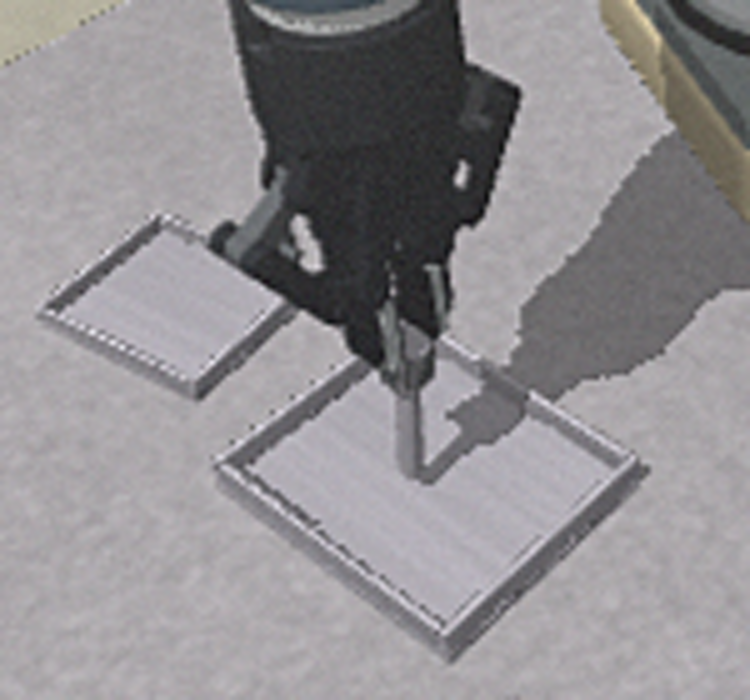

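The pin hangs over the middle of the right tray, with its tip at (412,475) and the shadow almost meeting it. I'll lower it a little more, to the floor.

Call:
{"name": "drive_tool", "arguments": {
  "rows": "0 -1 2 0 14; 0 -1.5 4 0 14; 0 -1.5 6 0 14; 0 -1.5 6 0 14"
}}

```text
time: 7.7
position: [0.5207, 0.309, 0.0674]
ee_rot: [-0.0, -0.0, 1.0, 0.0]
wrist_force: [-0.3, -0.5, 0.5]
grip_width: 0.182
```

Call:
{"name": "drive_tool", "arguments": {
  "rows": "0 0 1 0 18; 0 0 1 0 25; 0 0 1 0 40; 0 0 1 0 55; 0 0 1 0 60; 0 0 -25 0 60; 0 0 -65 0 60; 0 0 -110 0 60"
}}

```text
time: 8.7
position: [0.5204, 0.3088, 0.1782]
ee_rot: [-0.001, -0.0, 1.0, 0.0]
wrist_force: [0.1, 0.3, -0.3]
grip_width: 0.704
```

```bash
python3 -c "
from h import *
f=imaging.grab_frame('side');cv2.imwrite('pics/s7.png',f[:,:,::-1])
crop('pics/s7.png','pics/s7c.png',150,200,300,340,5)
goto([.5208,.309,.066],np.pi)
"
```

```text
t 8.75 pos [0.5223 0.3096 0.1849] yaw -179.96 shift mm [  2.2  -1.  118.9] turn 0.0 F [-0.27 -0.53  4.36] grip 0.7 j6 0.4
```

View pics/s7c.png

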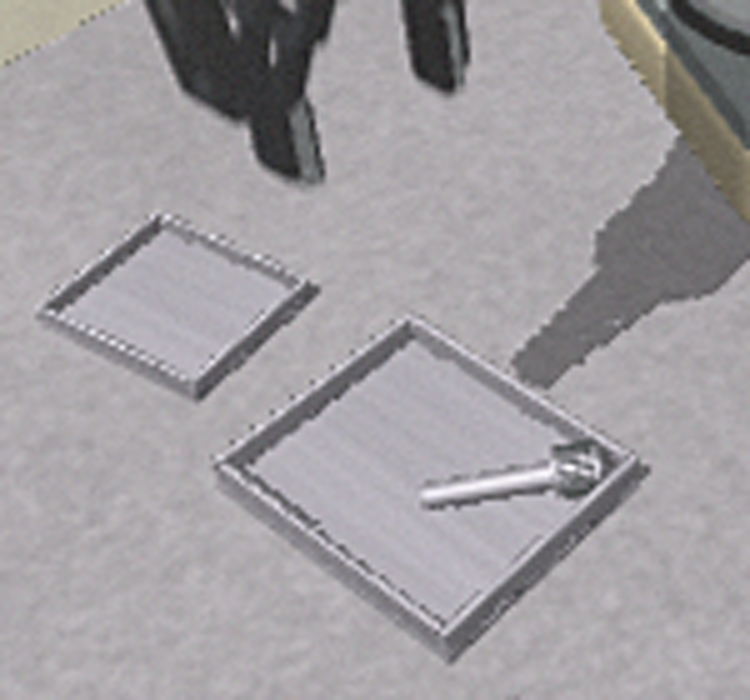

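The pin lies inside the middle tray, with its tip at (425,497) and head at (578,468), inside the walls. Next I'll shut the fingers and go to the disc, starting at 50 mm radius on its +y side.

Call:
{"name": "drive_tool", "arguments": {
  "rows": "-2 -20 5 0 50; -7 -60 5 0 30; -12 -105 5 0 10; -17 -150 5 0 0; -22 -195 5 0 0; -27 -235 5 0 0; -31 -265 5 0 0; -32 -277 5 0 0"
}}

```text
time: 9.75
position: [0.5539, 0.0304, 0.178]
ee_rot: [0.002, 0.001, 1.0, 0.002]
wrist_force: [-0.6, 0.6, -0.5]
grip_width: -0.003
```

```bash
python3 -c "
from h import *
goto([.5543,.0325,.118],np.pi)
"
```

```text
t 9.75 pos [0.5539 0.0304 0.178 ] yaw 179.9 shift mm [-0.1  1.9 60. ] turn -0.1 F [-0.64  0.56 -0.5 ] grip -0.003 j6 -0.1
```

Call:
{"name": "drive_tool", "arguments": {
  "rows": "0 1.9 15 0 0; 0 1.9 35 0 0; 0 1.9 50 0 0; 0 1.9 58 0 0; 0 1.9 60 0 0; 0 1.9 60 0 0"
}}

```text
time: 10.5
position: [0.5544, 0.0327, 0.1183]
ee_rot: [0.003, 0.001, 1.0, 0.002]
wrist_force: [-0.6, -0.2, -0.3]
grip_width: -0.004
```

```bash
python3 -c "
from h import *
f=imaging.grab_frame('side');cv2.imwrite('pics/s8.png',f[:,:,::-1])
crop('pics/s8.png','pics/s8c.png',260,110,400,240,5)
goto([.5543,.0325,.110],np.pi)
"
```

```text
t 10.55 pos [0.5545 0.0326 0.1184] yaw 179.91 shift mm [ 0.3 -0.1  8.4] turn -0.1 F [-1.13 -0.38 -1.03] grip 0.001 j6 -0.09
```

View pics/s8c.png

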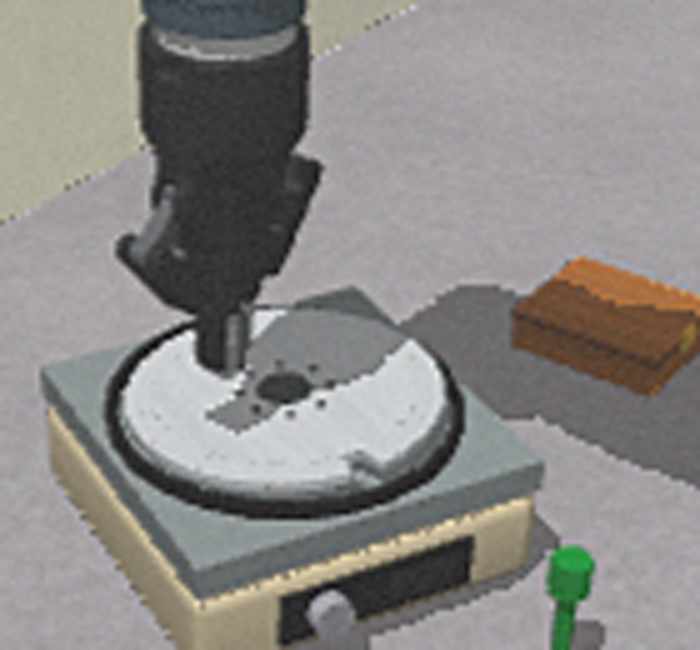

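The shut fingertips, at (222,375) in the crop, are over the disc on its +y side, between the hub dots and the rim. Now I'll feel downwards in small steps.

Call:
{"name": "drive_tool", "arguments": {
  "rows": "0 0 2 0 0; 0 0 4 0 0; 0 0 5 0 0; 0 0 5 0 0"
}}

```text
time: 11.05
position: [0.5545, 0.0326, 0.1133]
ee_rot: [0.003, 0.001, 1.0, 0.002]
wrist_force: [0.2, -0.5, -0.2]
grip_width: 0.003
```

Call:
{"name": "drive_tool", "arguments": {
  "rows": "0 0 1 0 0; 0 0 1.5 0 0; 0 0 1.5 0 0"
}}

```text
time: 11.42
position: [0.5545, 0.0326, 0.1118]
ee_rot: [0.003, 0.001, 1.0, 0.002]
wrist_force: [-0.5, 0.3, 0.2]
grip_width: -0.002
```

Call:
{"name": "drive_tool", "arguments": {
  "rows": "0 0 1 0 0; 0 0 1 0 0"
}}

```text
time: 11.68
position: [0.5544, 0.0326, 0.1107]
ee_rot: [0.003, 0.001, 1.0, 0.002]
wrist_force: [0.1, -0.6, 0.5]
grip_width: -0.001
```

Call:
{"name": "drive_tool", "arguments": {
  "rows": "0 0 1 0 0; 0 0 1 0 0"
}}

```text
time: 11.92
position: [0.5544, 0.0327, 0.1096]
ee_rot: [0.002, 0.001, 1.0, 0.002]
wrist_force: [0.2, -0.1, 0.8]
grip_width: 0.0
```

Call:
{"name": "drive_tool", "arguments": {
  "rows": "0 0 0.7 0 0; 0 0 0.7 0 0"
}}

```text
time: 12.18
position: [0.5543, 0.0327, 0.1089]
ee_rot: [0.002, 0.001, 1.0, 0.002]
wrist_force: [0.3, 0.1, -0.9]
grip_width: 0.003
```

Call:
{"name": "drive_tool", "arguments": {
  "rows": "0 0 0.7 0 0; 0 0 0.7 0 0"
}}

```text
time: 12.42
position: [0.5543, 0.0326, 0.1081]
ee_rot: [0.002, 0.001, 1.0, 0.002]
wrist_force: [-0.2, -0.4, 0.5]
grip_width: 0.001
```

Call:
{"name": "drive_tool", "arguments": {
  "rows": "0 0 0.5 0 0; 0 0 0.5 0 0"
}}

```text
time: 12.68
position: [0.5543, 0.0327, 0.1076]
ee_rot: [0.002, 0.001, 1.0, 0.002]
wrist_force: [-0.7, 0.4, -0.5]
grip_width: -0.003
```

Call:
{"name": "drive_tool", "arguments": {
  "rows": "0 0 0.8 0 0; 0 0 0.8 0 0"
}}

```text
time: 12.92
position: [0.5542, 0.0327, 0.1067]
ee_rot: [0.002, 0.001, 1.0, 0.002]
wrist_force: [0.2, -0.4, -0.3]
grip_width: 0.001
```

Call:
{"name": "drive_tool", "arguments": {
  "rows": "0 0 0.8 0 0; 0 0 0.8 0 0"
}}

```text
time: 13.18
position: [0.5542, 0.0327, 0.1058]
ee_rot: [0.002, 0.001, 1.0, 0.002]
wrist_force: [-0.5, -0.1, 0.4]
grip_width: -0.0
```

Call:
{"name": "drive_tool", "arguments": {
  "rows": "0 0 0.7 0 0; 0 0 0.7 0 0"
}}

```text
time: 13.42
position: [0.5542, 0.0327, 0.1051]
ee_rot: [0.002, 0.001, 1.0, 0.002]
wrist_force: [0.6, 0.2, -0.2]
grip_width: 0.003
```

Call:
{"name": "drive_tool", "arguments": {
  "rows": "0 0 0.8 0 0; 0 0 0.8 0 0"
}}

```text
time: 13.68
position: [0.5541, 0.0327, 0.1042]
ee_rot: [0.002, 0.001, 1.0, 0.002]
wrist_force: [0.9, -0.1, -0.1]
grip_width: -0.001
```

Call:
{"name": "drive_tool", "arguments": {
  "rows": "0 0 0.8 0 0; 0 0 0.8 0 0"
}}

```text
time: 13.92
position: [0.5541, 0.0327, 0.1033]
ee_rot: [0.002, 0.001, 1.0, 0.002]
wrist_force: [-0.9, 1.0, 0.8]
grip_width: -0.001
```

Call:
{"name": "drive_tool", "arguments": {
  "rows": "0 0 0.8 0 0; 0 0 0.8 0 0"
}}

```text
time: 14.18
position: [0.5541, 0.0327, 0.1024]
ee_rot: [0.002, 0.001, 1.0, 0.002]
wrist_force: [-0.8, 0.2, 0.9]
grip_width: -0.001
```

Call:
{"name": "drive_tool", "arguments": {
  "rows": "0 0 0.7 0 0; 0 0 0.7 0 0"
}}

```text
time: 14.42
position: [0.554, 0.0327, 0.1016]
ee_rot: [0.002, 0.001, 1.0, 0.002]
wrist_force: [0.2, 0.2, -0.0]
grip_width: -0.002
```

Call:
{"name": "drive_tool", "arguments": {
  "rows": "0 0 0.6 0 0; 0 0 0.6 0 0"
}}

```text
time: 14.68
position: [0.554, 0.0327, 0.101]
ee_rot: [0.002, 0.001, 1.0, 0.002]
wrist_force: [-0.3, -0.2, -0.5]
grip_width: 0.001
```

```bash
python3 -c "
from h import *
f=imaging.grab_frame('side');cv2.imwrite('pics/s9.png',f[:,:,::-1])
crop('pics/s9.png','pics/s9c.png',275,150,355,215,9)
for i in range(2):
  goto([.5543,.0325,.110],np.pi); imaging.grab_frame('top')
C=lambda p:((proj('side',p)-[275,150]+.5)*9-.5).round(0)
for z in(.09,.098,.11): print(z,C([.554,.0327,z]))
"
```

```text
t 14.72 pos [0.554  0.0327 0.101 ] yaw 179.91 shift mm [-0.3 -0.2 -9. ] turn -0.1 F [ 0.08  0.26 -0.53] grip -0.002 j6 -0.09
t 14.78 pos [0.554  0.0327 0.101 ] yaw 179.91 shift mm [-0.3 -0.2 -9. ] turn -0.1 F [ 0.17 -0.59 -0.13] grip -0.002 j6 -0.09
0.09 [264. 431.]
0.098 [264. 407.]
0.11 [264. 371.]
```

View pics/s9c.png

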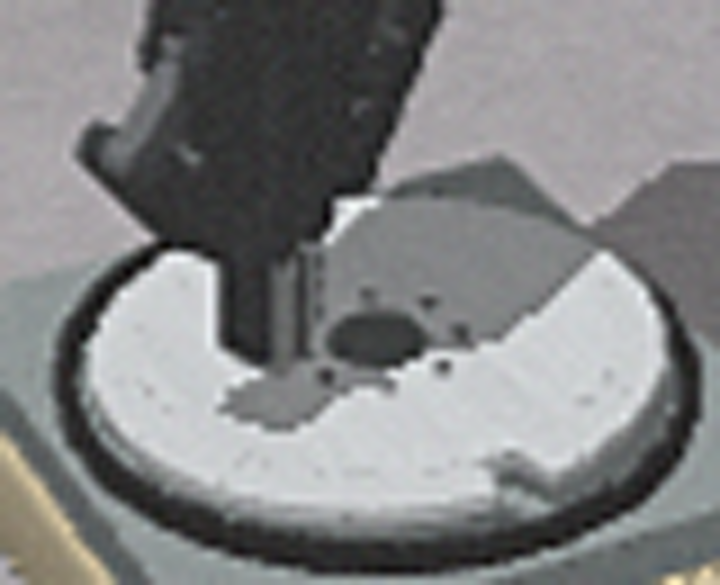

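The image disagrees with the stated tip extent. The shut tips show at (265,362), about z 0.113, while the TCP reads 0.101, and the shadow at (275,425) is still detached. So the tips are still some 15 mm above the disc, and I'll keep feeling downwards.

Call:
{"name": "drive_tool", "arguments": {
  "rows": "0 0 1 0 0; 0 0 2 0 0; 0 0 2 0 0"
}}

```text
time: 15.2
position: [0.554, 0.0327, 0.0989]
ee_rot: [0.002, 0.001, 1.0, 0.002]
wrist_force: [0.5, 0.6, 0.2]
grip_width: 0.003
```

Call:
{"name": "drive_tool", "arguments": {
  "rows": "0 0 1 0 0; 0 0 2 0 0; 0 0 2 0 0"
}}

```text
time: 15.58
position: [0.5539, 0.0327, 0.0968]
ee_rot: [0.002, 0.001, 1.0, 0.002]
wrist_force: [0.1, 0.6, 0.0]
grip_width: -0.002
```

```bash
python3 -c "
from h import *
f=imaging.grab_frame('side');cv2.imwrite('pics/s10.png',f[:,:,::-1])
crop('pics/s10.png','pics/s10c.png',275,150,355,215,9)
goto([.5543,.0325,.110],np.pi)
"
```

```text
t 15.62 pos [0.554  0.0327 0.0969] yaw 179.91 shift mm [ -0.4  -0.2 -13.1] turn -0.1 F [ 0.32 -0.23  0.24] grip -0.001 j6 -0.09
```

View pics/s10c.png

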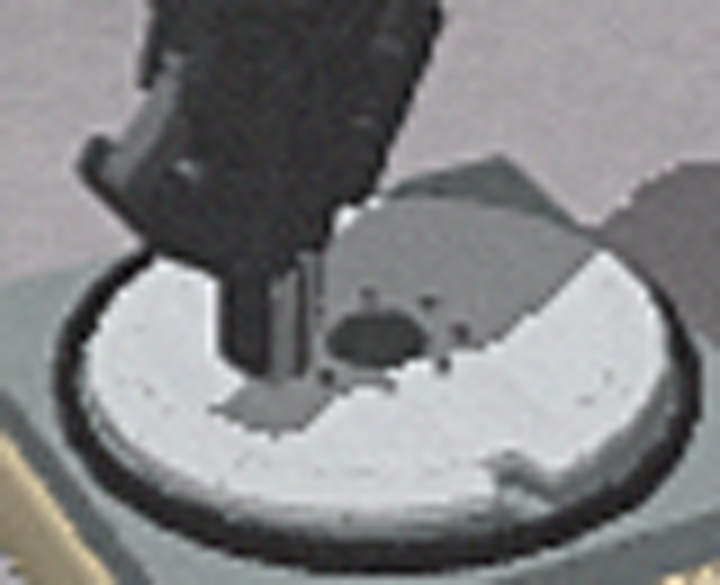

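Call:
{"name": "drive_tool", "arguments": {
  "rows": "0 0 1 0 0; 0 0 2 0 0; 0 0 3 0 0; 0 0 3 0 0"
}}

```text
time: 16.12
position: [0.5539, 0.0327, 0.0938]
ee_rot: [0.002, 0.001, 1.0, 0.002]
wrist_force: [0.1, -0.8, -0.2]
grip_width: -0.002
```

Call:
{"name": "drive_tool", "arguments": {
  "rows": "0 0 1 0 0; 0 0 1.5 0 0; 0 0 1.5 0 0"
}}

```text
time: 16.5
position: [0.5539, 0.0327, 0.0922]
ee_rot: [0.002, 0.001, 1.0, 0.002]
wrist_force: [0.6, -0.0, 0.2]
grip_width: -0.004
```

Call:
{"name": "drive_tool", "arguments": {
  "rows": "0 0 1 0 0; 0 0 1 0 0"
}}

```text
time: 16.75
position: [0.5539, 0.0327, 0.0912]
ee_rot: [0.002, 0.001, 1.0, 0.002]
wrist_force: [0.1, 0.7, -0.0]
grip_width: -0.002
```

Call:
{"name": "drive_tool", "arguments": {
  "rows": "0 0 1 0 0; 0 0 1 0 0"
}}

```text
time: 17.0
position: [0.5538, 0.0327, 0.09]
ee_rot: [0.001, 0.001, 1.0, 0.002]
wrist_force: [-0.2, -0.5, -0.1]
grip_width: -0.0
```

```bash
python3 -c "
from h import *
f=imaging.grab_frame('side');cv2.imwrite('pics/s11.png',f[:,:,::-1])
crop('pics/s11.png','pics/s11c.png',275,150,355,215,9)
goto([.5543,.0325,.110],np.pi)
"
```

```text
t 17.05 pos [0.5538 0.0328 0.0901] yaw 179.91 shift mm [ -0.6  -0.2 -19.9] turn -0.1 F [ 0.18 -0.44 -0.47] grip -0.001 j6 -0.09
```

View pics/s11c.png

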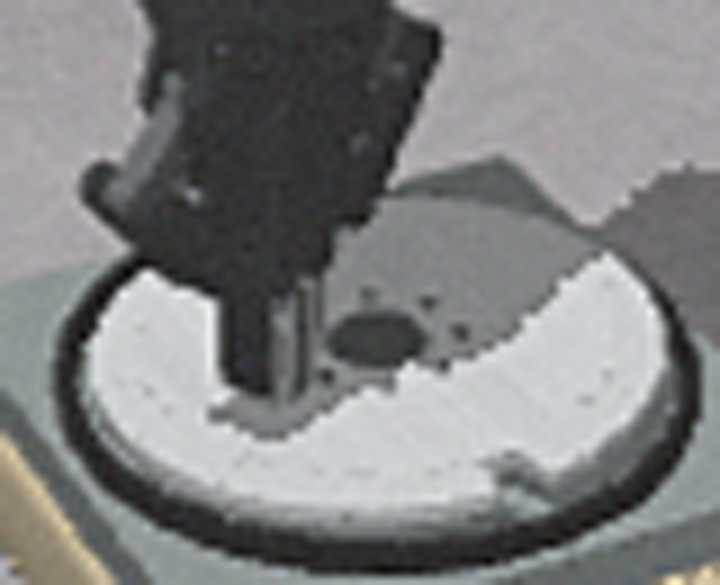

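Call:
{"name": "drive_tool", "arguments": {
  "rows": "0 0 1 0 0; 0 0 1.5 0 0; 0 0 1.5 0 0"
}}

```text
time: 17.42
position: [0.5538, 0.0328, 0.0886]
ee_rot: [0.002, 0.001, 1.0, 0.002]
wrist_force: [-0.1, -0.1, -0.4]
grip_width: 0.0
```

Call:
{"name": "drive_tool", "arguments": {
  "rows": "0 0 1 0 0; 0 0 1.2 0 0"
}}

```text
time: 17.68
position: [0.5537, 0.0328, 0.0873]
ee_rot: [0.001, 0.001, 1.0, 0.002]
wrist_force: [-0.1, -1.1, 0.1]
grip_width: -0.003
```

Call:
{"name": "drive_tool", "arguments": {
  "rows": "0 0 1 0 0; 0 0 1 0 0"
}}

```text
time: 17.92
position: [0.5537, 0.0328, 0.0861]
ee_rot: [0.001, 0.001, 1.0, 0.002]
wrist_force: [0.1, 0.1, 0.8]
grip_width: -0.001
```

Call:
{"name": "drive_tool", "arguments": {
  "rows": "0 0 1 0 0; 0 0 1 0 0"
}}

```text
time: 18.18
position: [0.5536, 0.0328, 0.085]
ee_rot: [0.001, 0.001, 1.0, 0.002]
wrist_force: [-0.2, -0.3, -0.0]
grip_width: 0.002
```

Call:
{"name": "drive_tool", "arguments": {
  "rows": "0 0 1 0 0; 0 0 1 0 0"
}}

```text
time: 18.42
position: [0.5536, 0.0328, 0.0839]
ee_rot: [0.001, 0.001, 1.0, 0.002]
wrist_force: [-0.1, -0.4, 0.2]
grip_width: 0.001
```

Call:
{"name": "drive_tool", "arguments": {
  "rows": "0 0 0.9 0 0; 0 0 0.9 0 0"
}}

```text
time: 18.68
position: [0.5535, 0.0328, 0.083]
ee_rot: [0.001, 0.001, 1.0, 0.002]
wrist_force: [-0.2, -0.6, -0.5]
grip_width: 0.002
```

Call:
{"name": "drive_tool", "arguments": {
  "rows": "0 0 0.8 0 0; 0 0 0.8 0 0"
}}

```text
time: 18.92
position: [0.5535, 0.0328, 0.0821]
ee_rot: [0.001, 0.001, 1.0, 0.002]
wrist_force: [0.7, 0.4, 0.6]
grip_width: -0.002
```

Call:
{"name": "drive_tool", "arguments": {
  "rows": "0 0 0.8 0 0; 0 0 0.8 0 0"
}}

```text
time: 19.18
position: [0.5535, 0.0328, 0.0812]
ee_rot: [0.001, 0.001, 1.0, 0.002]
wrist_force: [-0.0, -0.0, -0.3]
grip_width: 0.002
```

```bash
python3 -c "
from h import *
f=imaging.grab_frame('side');cv2.imwrite('pics/s12.png',f[:,:,::-1])
crop('pics/s12.png','pics/s12c.png',275,150,355,215,9)
goto([.5543,.0325,.110],np.pi)
"
```

```text
t 19.23 pos [0.5535 0.0328 0.0813] yaw 179.91 shift mm [ -0.9  -0.2 -28.7] turn -0.1 F [-0.06 -0.53 -0.15] grip 0.001 j6 -0.09
```

View pics/s12c.png

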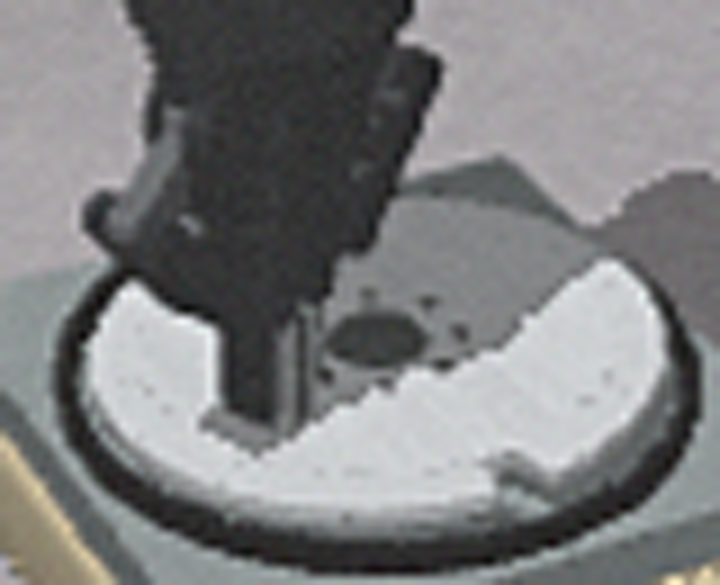

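The tips at (270,425) are still off the disc, with the shadow's edge at (260,453) not yet met. I'll keep going down.

Call:
{"name": "drive_tool", "arguments": {
  "rows": "0 0 1 0 0; 0 0 1.2 0 0"
}}

```text
time: 19.48
position: [0.5535, 0.0328, 0.08]
ee_rot: [0.001, 0.001, 1.0, 0.002]
wrist_force: [-0.4, 0.3, 0.5]
grip_width: -0.004
```

Call:
{"name": "drive_tool", "arguments": {
  "rows": "0 0 1 0 0; 0 0 1 0 0"
}}

```text
time: 19.73
position: [0.5535, 0.0328, 0.0791]
ee_rot: [0.001, 0.001, 1.0, 0.002]
wrist_force: [1.0, -0.2, 2.3]
grip_width: -0.003
```

Call:
{"name": "drive_tool", "arguments": {
  "rows": "0 0 1 0 0; 0 0 1 0 0"
}}

```text
time: 19.98
position: [0.5537, 0.0328, 0.0783]
ee_rot: [0.001, 0.001, 1.0, 0.002]
wrist_force: [-0.3, 0.5, 3.3]
grip_width: 0.0
```

Call:
{"name": "drive_tool", "arguments": {
  "rows": "0 0 0.9 0 0; 0 0 0.9 0 0"
}}

```text
time: 20.23
position: [0.5539, 0.0329, 0.0776]
ee_rot: [0.002, 0.001, 1.0, 0.002]
wrist_force: [-1.0, -0.2, 5.5]
grip_width: 0.001
```

Contact was at TCP z ≈ 0.0795, and the force is now about 5 N. I'll start dragging anticlockwise.

```bash
cat >> h.py <<'E'
def arc(dth,n=8,dz=0,show=True,r=.050,c=(.5543,-.0175)):
    s=env.observe();R=rot();p=s["position"];th=np.arctan2(p[1]-c[1],p[0]-c[0]);rr=np.hypot(p[1]-c[1],p[0]-c[0])
    print("t",round(s["time"],2),"th",np.degrees(th).round(1),"r",(rr*1000).round(1),"z",(p[2]*1000).round(2),"F",s["wrist_force"].round(1))
    out=[]
    for k in range(1,n+1):
        a=th+np.radians(dth)*k/n; rk=rr+(r-rr)*k/n
        q=np.array([c[0]+rk*np.cos(a),c[1]+rk*np.sin(a),p[2]])
        d=R.T@(q-p)*1000; d[2]+=0
        out.append("%.1f %.1f"%(d[0],d[1]))
    print("; ".join(out))
E
python3 -c "
from h import *
arc(12,4)
f=imaging.grab_frame('top');cv2.imwrite('pics/t12.png',f[:,:,::-1])
print(env.observe()['wrist_force'],env.observe()['position'])"
```

```text
t 20.23 th 90.4 r 50.4 z 77.6 F [-1.  -0.2  5.5]
2.6 -0.2; 5.2 -0.5; 7.8 -1.0; 10.4 -1.5
[-0.86610479  0.90938287  4.75979017] [0.55394009 0.03284489 0.07766387]
```

Call:
{"name": "drive_tool", "arguments": {
  "rows": "2.6 -0.2 0.3 0 0; 5.2 -0.5 0.3 0 0; 7.8 -1.0 0.3 0 0; 10.4 -1.5 0.3 0 0"
}}

```text
time: 20.78
position: [0.5442, 0.0311, 0.0778]
ee_rot: [0.003, 0.001, 1.0, 0.002]
wrist_force: [1.5, -0.7, 5.7]
grip_width: -0.001
```

```bash
python3 -c "
from h import *
arc(12,4)
f=imaging.grab_frame('side');cv2.imwrite('pics/s13.png',f[:,:,::-1])
crop('pics/s13.png','pics/s13c.png',265,140,365,220,7)
"
```

```text
t 20.77 th 101.7 r 49.7 z 77.83 F [ 1.5 -0.7  5.7]
2.6 -0.5; 5.1 -1.2; 7.6 -1.9; 10.0 -2.9
```

View pics/s13c.png

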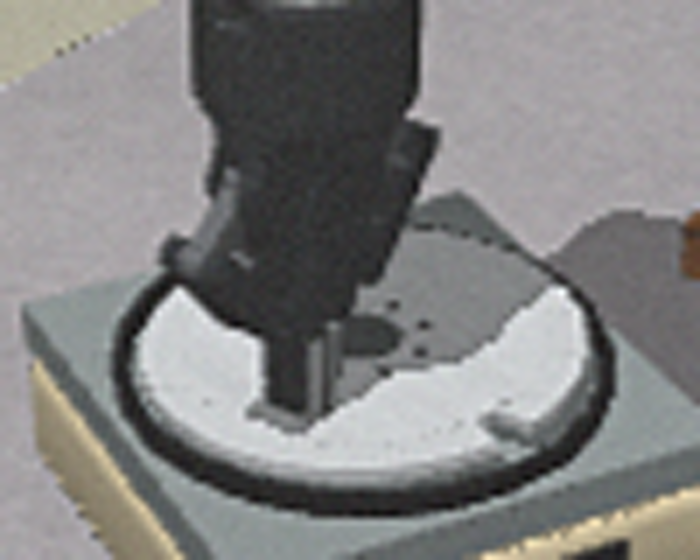

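The notch moved from image (332,203) to (338,201), so the disc follows anticlockwise. I'll go on with longer strokes.

Call:
{"name": "drive_tool", "arguments": {
  "rows": "2.6 -0.5 0.2 0 0; 5.1 -1.2 0.2 0 0; 7.6 -1.9 0.2 0 0; 10 -2.9 0.2 0 0"
}}

```text
time: 21.32
position: [0.5349, 0.0278, 0.0782]
ee_rot: [0.004, 0.001, 1.0, 0.001]
wrist_force: [1.8, -1.5, 6.2]
grip_width: -0.001
```

```bash
python3 -c "
from h import *
arc(18,6)
"
```

```text
t 21.32 th 113.2 r 49.3 z 78.21 F [ 1.8 -1.5  6.2]
2.4 -1.0; 4.7 -2.1; 7.0 -3.3; 9.3 -4.6; 11.4 -6.1; 13.5 -7.7
```

Call:
{"name": "drive_tool", "arguments": {
  "rows": "2.4 -1.0 -0.1 0 0; 4.7 -2.1 -0.1 0 0; 7 -3.3 -0.2 0 0; 9.3 -4.6 -0.2 0 0; 11.4 -6.1 -0.3 0 0; 13.5 -7.7 -0.3 0 0"
}}

```text
time: 22.08
position: [0.5225, 0.0197, 0.0791]
ee_rot: [0.005, 0.001, 1.0, 0.001]
wrist_force: [3.1, -2.2, 5.7]
grip_width: -0.001
```

```bash
python3 -c "
from h import *
arc(18,6)
"
```

```text
t 22.07 th 130.5 r 48.9 z 79.05 F [ 3.1 -2.2  5.7]
2.0 -1.6; 4.0 -3.3; 5.8 -5.1; 7.6 -7.0; 9.3 -9.0; 10.8 -11.1
```

```bash
python3 -c "
from h import *
arc(20,6,r=.0485)
"
```

```text
t 22.07 th 130.5 r 48.9 z 79.05 F [ 3.1 -2.2  5.7]
2.1 -2.0; 4.0 -4.0; 5.8 -6.2; 7.5 -8.5; 9.0 -10.9; 10.4 -13.3
```

Call:
{"name": "drive_tool", "arguments": {
  "rows": "2.1 -2 -0.2 0 0; 4 -4 -0.3 0 0; 5.8 -6.2 -0.4 0 0; 7.5 -8.5 -0.5 0 0; 9 -10.9 -0.6 0 0; 10.4 -13.3 -0.6 0 0"
}}

```text
time: 22.82
position: [0.5127, 0.0062, 0.0799]
ee_rot: [0.006, 0.001, 1.0, 0.001]
wrist_force: [2.2, -0.0, 5.7]
grip_width: 0.004
```

```bash
python3 -c "
from h import *
arc(20,6)
f=imaging.grab_frame('side');cv2.imwrite('pics/s14.png',f[:,:,::-1])
crop('pics/s14.png','pics/s14c.png',265,140,365,220,7)
"
```

```text
t 22.82 th 150.4 r 47.9 z 79.88 F [ 2.2 -0.   5.7]
1.6 -2.3; 3.1 -4.7; 4.5 -7.2; 5.7 -9.9; 6.7 -12.6; 7.6 -15.3
```

View pics/s14c.png

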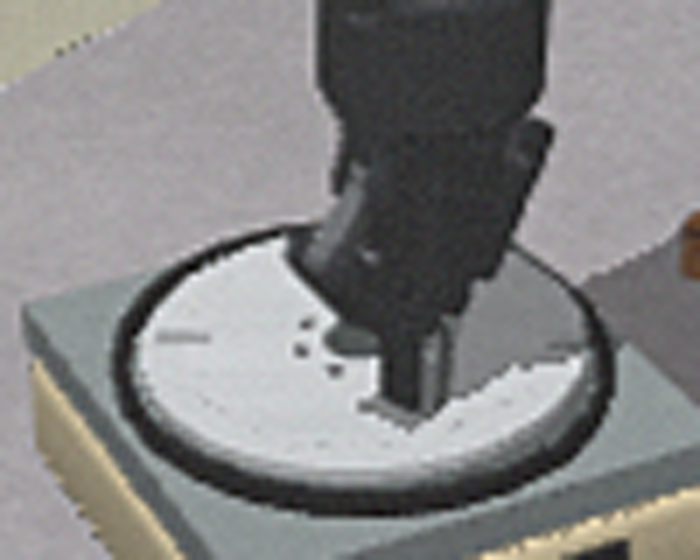

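The rim line has come round to (185,337) in the crop, so the disc follows the finger almost fully.

Call:
{"name": "drive_tool", "arguments": {
  "rows": "1.7 -2.4 -0.2 0 0; 3 -4.9 -0.3 0 0; 4.3 -7.5 -0.4 0 0; 5.4 -10.1 -0.5 0 0; 6.3 -12.8 -0.6 0 0; 7.1 -15.4 -0.7 0 0"
}}

```text
time: 23.62
position: [0.5057, -0.0096, 0.0806]
ee_rot: [0.006, 0.001, 1.0, 0.001]
wrist_force: [3.7, 0.7, 5.6]
grip_width: 0.0
```

```bash
python3 -c "
from h import *
arc(22,7,r=.0485)
c=lambda X,Y,x0,y0,s:(x0+(X+.5)/s-.5,y0+(Y+.5)/s-.5)
q=onz('side',*c(185,337,265,140,7),.097);print(q,np.degrees(np.arctan2(q[1]+.0175,q[0]-.5543)))
"
```

```text
t 23.62 th 170.8 r 49.2 z 80.63 F [3.7 0.7 5.6]
0.2 -2.7; 0.3 -5.4; 0.3 -8.1; 0.1 -10.7; -0.2 -13.4; -0.7 -16.0; -1.3 -18.6
[0.60101766 0.02682493 0.097     ] 43.49453042582633
```

Call:
{"name": "drive_tool", "arguments": {
  "rows": "0 -2.7 -0.2 0 0; 0 -5.4 -0.3 0 0; 0 -8 -0.4 0 0; -0.3 -10.7 -0.5 0 0; -0.7 -13.3 -0.6 0 0; -1.2 -16 -0.6 0 0; -1.8 -18.6 -0.6 0 0"
}}

```text
time: 24.5
position: [0.5067, -0.0282, 0.081]
ee_rot: [0.005, 0.001, 1.0, 0.001]
wrist_force: [0.5, 1.2, 5.4]
grip_width: -0.002
```

```bash
python3 -c "
from h import *
arc(22,7,r=.0485)
"
```

```text
t 24.5 th -167.4 r 48.8 z 81.01 F [0.5 1.2 5.4]
-0.7 -2.6; -1.5 -5.1; -2.5 -7.6; -3.6 -10.0; -4.9 -12.4; -6.2 -14.7; -7.7 -16.9
```

```bash
cat >> h.py <<'E'
from scipy.optimize import least_squares
def fit(D):
    D=np.array(D);th=np.radians(D[:,0]);z=D[:,1]+D[:,2]/4-5.5/4
    f=lambda p:np.r_[p[0]+p[1]*np.cos(th-p[2])-z,0.3*(p[1]-2.6)]
    p=least_squares(f,[78.5,2.5,3.5]).x; print("fit",p[0].round(2),p[1].round(2),np.degrees(p[2]).round(0)); return p
E
cat > d.txt <<'E'
90.4 77.6 5.2
101.7 77.83 5.7
113.2 78.21 6.2
130.5 79.05 5.7
150.4 79.88 5.7
170.8 80.63 5.6
192.6 81.01 5.4
E
python3 -c "
from h import *
p=fit(np.loadtxt('d.txt'))
for t in range(90,480,22):print(t,(p[0]+p[1]*np.cos(np.radians(t)-p[2])).round(2),end='; ')
"
```

```text
fit 78.67 2.46 210.0
90 77.45; 112 78.34; 134 79.28; 156 80.13; 178 80.77; 200 81.1; 222 81.08; 244 80.7; 266 80.03; 288 79.17; 310 78.23; 332 77.35; 354 76.67; 376 76.28; 398 76.23; 420 76.55; 442 77.17; 464 78.01;
```

Call:
{"name": "drive_tool", "arguments": {
  "rows": "-0.7 -2.6 0 0 0; -1.5 -5.1 0 0 0; -2.5 -7.6 0 0 0; -3.6 -10 0 0 0; -4.9 -12.4 0.1 0 0; -6.2 -14.7 0.1 0 0; -7.7 -16.9 0.1 0 0"
}}

```text
time: 25.38
position: [0.5136, -0.045, 0.0808]
ee_rot: [0.005, 0.001, 1.0, 0.001]
wrist_force: [-1.8, 0.6, 5.7]
grip_width: -0.001
```

```bash
python3 -c "
from h import *
arc(22,7,r=.0485)
"
```

```text
t 25.38 th -145.9 r 49.1 z 80.8 F [-1.8  0.6  5.7]
-1.6 -2.1; -3.4 -4.2; -5.3 -6.1; -7.2 -7.9; -9.3 -9.6; -11.4 -11.2; -13.7 -12.7
```

Call:
{"name": "drive_tool", "arguments": {
  "rows": "-1.6 -2.1 0 0 0; -3.4 -4.2 0.1 0 0; -5.3 -6.1 0.1 0 0; -7.2 -7.9 0.2 0 0; -9.3 -9.6 0.3 0 0; -11.4 -11.2 0.4 0 0; -13.7 -12.7 0.4 0 0"
}}

```text
time: 26.25
position: [0.5263, -0.0581, 0.0803]
ee_rot: [0.004, 0.001, 1.0, 0.001]
wrist_force: [-1.8, -2.0, 7.4]
grip_width: -0.001
```

```bash
python3 -c "
from h import *
arc(22,7,r=.0485)
"
```

```text
t 26.25 th -124.6 r 49.3 z 80.32 F [-1.8 -2.   7.4]
-2.3 -1.4; -4.7 -2.6; -7.2 -3.7; -9.7 -4.7; -12.2 -5.5; -14.8 -6.2; -17.4 -6.7
```

Call:
{"name": "drive_tool", "arguments": {
  "rows": "-2.3 -1.4 -0.3 0 0; -4.7 -2.6 -0.3 0 0; -7.2 -3.7 -0.2 0 0; -9.7 -4.7 -0.2 0 0; -12.2 -5.5 -0.1 0 0; -14.8 -6.2 0 0 0; -17.4 -6.7 0.1 0 0"
}}

```text
time: 27.12
position: [0.5428, -0.0654, 0.0801]
ee_rot: [0.003, 0.001, 1.0, 0.0]
wrist_force: [-1.4, -3.8, 5.3]
grip_width: -0.002
```

```bash
python3 -c "
from h import *
arc(22,7,r=.0485)
"
```

```text
t 27.12 th -103.5 r 49.2 z 80.13 F [-1.4 -3.8  5.3]
-2.7 -0.4; -5.3 -0.7; -8.0 -0.9; -10.7 -0.9; -13.4 -0.8; -16.0 -0.5; -18.7 -0.0
```

Call:
{"name": "drive_tool", "arguments": {
  "rows": "-2.7 -0.7 0.1 0 0; -5.3 -1.2 0.2 0 0; -8 -1.6 0.3 0 0; -10.7 -1.8 0.4 0 0; -13.4 -1.8 0.5 0 0; -16 -1.6 0.6 0 0; -18.7 -1.2 0.7 0 0"
}}

```text
time: 28.0
position: [0.561, -0.0672, 0.0794]
ee_rot: [0.002, 0.002, 1.0, -0.0]
wrist_force: [-0.1, -3.0, 5.8]
grip_width: 0.001
```

```bash
python3 -c "
from h import *
arc(22,7,r=.0495)
"
```

```text
t 28.0 th -82.4 r 50.2 z 79.44 F [-0.1 -3.   5.8]
-2.7 0.5; -5.4 1.2; -8.0 2.1; -10.5 3.0; -13.0 4.2; -15.4 5.4; -17.8 6.8
```

Call:
{"name": "drive_tool", "arguments": {
  "rows": "-2.7 0.4 0.1 0 0; -5.4 1 0.2 0 0; -8 1.8 0.4 0 0; -10.5 2.8 0.5 0 0; -13 3.9 0.7 0 0; -15.4 5.2 0.8 0 0; -17.8 6.6 0.9 0 0"
}}

```text
time: 28.88
position: [0.5787, -0.0614, 0.0786]
ee_rot: [0.002, 0.002, 1.0, -0.001]
wrist_force: [1.4, -3.1, 5.6]
grip_width: 0.002
```

```bash
python3 -c "
from h import *
arc(22,7,r=.0495)
"
```

```text
t 28.88 th -61.0 r 50.2 z 78.64 F [ 1.4 -3.1  5.6]
-2.3 1.5; -4.5 3.1; -6.7 4.9; -8.7 6.7; -10.6 8.7; -12.4 10.7; -14.1 12.8
```

Call:
{"name": "drive_tool", "arguments": {
  "rows": "-2.3 1.5 0.1 0 0; -4.5 3.1 0.2 0 0; -6.7 4.9 0.4 0 0; -8.7 6.7 0.5 0 0; -10.6 8.7 0.7 0 0; -12.4 10.7 0.8 0 0; -14.1 12.8 0.9 0 0"
}}

```text
time: 29.75
position: [0.5928, -0.0493, 0.0778]
ee_rot: [0.002, 0.002, 1.0, -0.001]
wrist_force: [2.0, -2.0, 5.4]
grip_width: -0.001
```

```bash
python3 -c "
from h import *
arc(22,7,r=.0495)
f=imaging.grab_frame('side');cv2.imwrite('pics/s15.png',f[:,:,::-1])
crop('pics/s15.png','pics/s15c.png',265,140,365,220,7)
"
```

```text
t 29.75 th -39.5 r 49.9 z 77.82 F [ 2.  -2.   5.4]
-1.6 2.2; -3.1 4.5; -4.5 6.9; -5.7 9.3; -6.8 11.8; -7.8 14.3; -8.6 16.9
```

View pics/s15c.png

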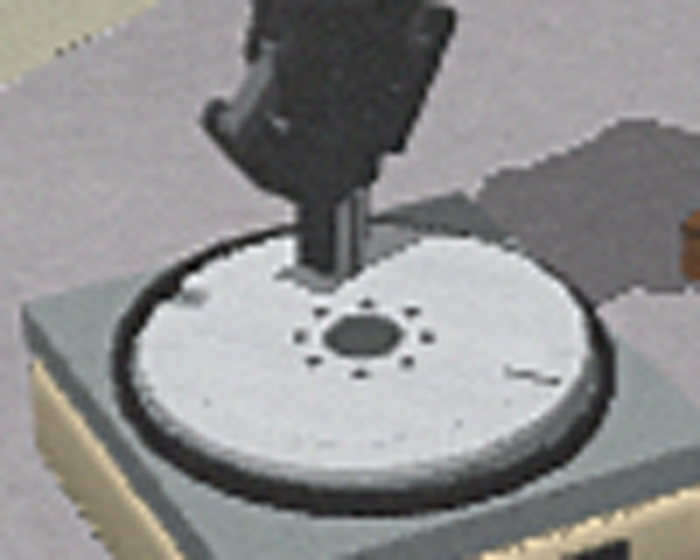

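```bash
python3 -c "
from h import *
c=lambda X,Y,x0,y0,s:(x0+(X+.5)/s-.5,y0+(Y+.5)/s-.5)
P={k:onz('side',*c(X,Y,265,140,7),z) for k,X,Y,z in[('line1',505,370,.096),('line2',560,380,.096),('notch',190,297,.096),('hub',363,337,.099)]}
for k,q in P.items(): print(k,q, np.degrees(np.arctan2(*(q-P['hub'])[1::-1])))
print('tip',onz('side',*c(320,285,265,140,7),.096))
"
```

```text
line1 [ 0.49682337 -0.02925108  0.096     ] -160.42713733759555
line2 [ 0.47753656 -0.03619752  0.096     ] -160.3626464605981
notch [0.61817202 0.00355593 0.096     ] 11.794847496564447
hub [ 0.54771395 -0.01115691  0.099     ] 0.0
tip [ 0.58480855 -0.03346773  0.096     ]
```

The dark line is now at (540,375) in the crop. That is about 223° of rotation for 230° of finger travel, so there is little slip. I'll carry on.

Call:
{"name": "drive_tool", "arguments": {
  "rows": "-1.6 2.2 0.1 0 0; -3.1 4.5 0.2 0 0; -4.5 6.9 0.3 0 0; -5.7 9.3 0.4 0 0; -6.8 11.8 0.6 0 0; -7.8 14.3 0.7 0 0; -8.6 16.9 0.8 0 0"
}}

```text
time: 30.68
position: [0.6017, -0.0325, 0.077]
ee_rot: [0.002, 0.002, 1.0, -0.001]
wrist_force: [1.4, -2.4, 5.9]
grip_width: -0.001
```

```bash
python3 -c "
from h import *
arc(22,7,r=.0495)
"
```

```text
t 30.68 th -17.5 r 49.7 z 77.0 F [ 1.4 -2.4  5.9]
-0.7 2.6; -1.3 5.3; -1.7 8.0; -2.0 10.7; -2.1 13.4; -2.0 16.1; -1.9 18.8
```

Call:
{"name": "drive_tool", "arguments": {
  "rows": "-0.7 2.6 0 0 0; -1.3 5.3 0.1 0 0; -1.7 8 0.2 0 0; -2 10.7 0.3 0 0; -2.1 13.4 0.4 0 0; -2 16.1 0.4 0 0; -1.9 18.8 0.5 0 0"
}}

```text
time: 31.55
position: [0.6035, -0.0138, 0.0765]
ee_rot: [0.002, 0.002, 1.0, -0.002]
wrist_force: [0.9, -0.5, 5.7]
grip_width: 0.002
```

```bash
python3 -c "
from h import *
arc(22,7,r=.0495)
"
```

```text
t 31.55 th 4.3 r 49.4 z 76.47 F [ 0.9 -0.5  5.7]
0.3 2.7; 0.7 5.4; 1.2 8.0; 1.9 10.6; 2.8 13.2; 3.8 15.7; 4.9 18.2
```

Call:
{"name": "drive_tool", "arguments": {
  "rows": "0.3 2.7 0.1 0 0; 0.7 5.4 0.2 0 0; 1.2 8 0.3 0 0; 1.9 10.6 0.3 0 0; 2.8 13.2 0.4 0 0; 3.8 15.7 0.4 0 0; 4.9 18.2 0.4 0 0"
}}

```text
time: 32.42
position: [0.5983, 0.0042, 0.076]
ee_rot: [0.001, 0.002, 1.0, -0.002]
wrist_force: [0.4, -0.5, 5.9]
grip_width: -0.001
```

```bash
python3 -c "
from h import *
arc(22,7,r=.0495)
"
```

```text
t 32.42 th 26.3 r 49.0 z 75.97 F [ 0.4 -0.5  5.9]
1.2 2.4; 2.6 4.7; 4.0 7.0; 5.6 9.2; 7.3 11.3; 9.2 13.3; 11.1 15.2
```

Call:
{"name": "drive_tool", "arguments": {
  "rows": "1.2 2.4 0.1 0 0; 2.6 4.7 0.1 0 0; 4 7 0.1 0 0; 5.6 9.2 0.1 0 0; 7.3 11.3 0 0 0; 9.2 13.3 0 0 0; 11.1 15.2 0 0 0"
}}

```text
time: 33.3
position: [0.5867, 0.0192, 0.0759]
ee_rot: [0.001, 0.002, 1.0, -0.002]
wrist_force: [0.3, -1.9, 7.7]
grip_width: 0.001
```

```bash
python3 -c "
from h import *
arc(22,7,r=.0495)
"
```

```text
t 33.3 th 48.5 r 48.9 z 75.94 F [ 0.3 -1.9  7.7]
2.0 1.8; 4.1 3.4; 6.3 5.0; 8.6 6.4; 11.0 7.7; 13.4 8.9; 16.0 9.9
```

Call:
{"name": "drive_tool", "arguments": {
  "rows": "2 1.8 -0.4 0 0; 4.1 3.4 -0.5 0 0; 6.3 5 -0.6 0 0; 8.6 6.4 -0.7 0 0; 11 7.7 -0.7 0 0; 13.4 8.9 -0.8 0 0; 16 9.9 -0.9 0 0"
}}

```text
time: 34.17
position: [0.5702, 0.0286, 0.0768]
ee_rot: [0.001, 0.002, 1.0, -0.002]
wrist_force: [0.5, -2.4, 4.5]
grip_width: -0.004
```

```bash
python3 -c "
from h import *
arc(22,7,r=.0495)
"
```

```text
t 34.17 th 70.9 r 48.8 z 76.75 F [ 0.5 -2.4  4.5]
2.5 0.9; 5.1 1.6; 7.7 2.2; 10.4 2.7; 13.1 3.0; 15.8 3.2; 18.5 3.2
```

Call:
{"name": "drive_tool", "arguments": {
  "rows": "2.5 0.9 0.1 0 0; 5.1 1.6 0 0 0; 7.7 2.2 -0.1 0 0; 10.4 2.7 -0.2 0 0; 13.1 3 -0.3 0 0; 15.8 3.2 -0.4 0 0; 18.5 3.2 -0.5 0 0"
}}

```text
time: 35.05
position: [0.5516, 0.0313, 0.0774]
ee_rot: [0.001, 0.003, 1.0, -0.003]
wrist_force: [1.9, -1.9, 6.5]
grip_width: -0.0
```

```bash
python3 -c "
from h import *
arc(22,7,r=.0495)
"
```

```text
t 35.05 th 93.2 r 48.9 z 77.36 F [ 1.9 -1.9  6.5]
2.7 -0.2; 5.4 -0.4; 8.0 -0.9; 10.6 -1.5; 13.2 -2.2; 15.8 -3.1; 18.3 -4.1
```

Call:
{"name": "drive_tool", "arguments": {
  "rows": "2.7 -0.2 -0.3 0 0; 5.4 -0.5 -0.4 0 0; 8 -1 -0.6 0 0; 10.6 -1.6 -0.7 0 0; 13.2 -2.4 -0.8 0 0; 15.8 -3.3 -0.9 0 0; 18.3 -4.3 -1.1 0 0"
}}

```text
time: 35.92
position: [0.5333, 0.0266, 0.0785]
ee_rot: [0.001, 0.003, 1.0, -0.003]
wrist_force: [2.1, -1.9, 5.4]
grip_width: 0.002
```

```bash
python3 -c "
from h import *
arc(22,7,r=.0485)
f=imaging.grab_frame('side');cv2.imwrite('pics/s16.png',f[:,:,::-1])
crop('pics/s16.png','pics/s16c.png',265,140,365,220,7)
"
```

```text
t 35.92 th 115.5 r 48.9 z 78.54 F [ 2.1 -1.9  5.4]
2.4 -1.3; 4.6 -2.7; 6.8 -4.2; 8.9 -5.9; 10.9 -7.6; 12.9 -9.5; 14.7 -11.4
```

View pics/s16c.png

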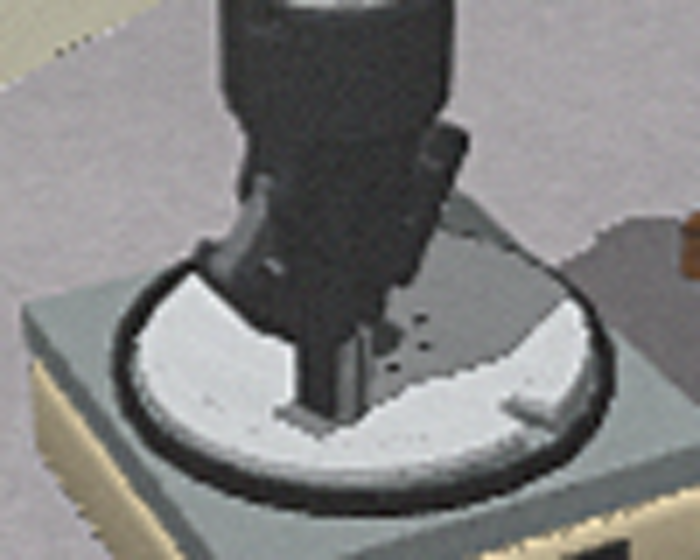

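The notch is at (530,410) in the crop. That is beyond its start position of about (470,447) and its position of (510,425) after the first 12°, so the turn is just over 360°. One more stroke for margin.

Call:
{"name": "drive_tool", "arguments": {
  "rows": "2.4 -1.3 -0.1 0 0; 4.6 -2.7 -0.2 0 0; 6.8 -4.2 -0.4 0 0; 8.9 -5.9 -0.5 0 0; 10.9 -7.6 -0.6 0 0; 12.9 -9.5 -0.8 0 0; 14.7 -11.4 -0.9 0 0"
}}

```text
time: 36.85
position: [0.5181, 0.0149, 0.0796]
ee_rot: [0.001, 0.003, 1.0, -0.004]
wrist_force: [1.6, -0.2, 5.6]
grip_width: 0.0
```

```bash
python3 -c "
from h import *
arc(10,7,r=.0485)
"
```

```text
t 36.85 th 138.2 r 48.5 z 79.61 F [ 1.6 -0.2  5.6]
0.8 -0.9; 1.5 -1.9; 2.3 -2.8; 3.0 -3.8; 3.7 -4.8; 4.4 -5.8; 5.0 -6.8
```

Now I'll lift off gently, straight up.

Call:
{"name": "drive_tool", "arguments": {
  "rows": "0 0 0 0 0; 0 0 -1 0 0; 0 0 -3 0 0; 0 0 -10 0 0; 0 0 -25 0 0; 0 0 -50 0 0; 0 0 -80 0 0; 0 0 -100 0 0"
}}

```text
time: 37.85
position: [0.5183, 0.0157, 0.1819]
ee_rot: [0.001, 0.003, 1.0, -0.004]
wrist_force: [-0.1, 0.1, 0.2]
grip_width: -0.001
```

Call:
{"name": "drive_tool", "arguments": {
  "rows": "20 0 -15 0 0; 60 0 -15 0 0; 90 0 -15 0 0; 90 0 -15 0 0; 90 0 -15 0 0; 90 0 -15 0 0"
}}

```text
time: 38.6
position: [0.4289, 0.0162, 0.1967]
ee_rot: [0.001, 0.003, 1.0, -0.004]
wrist_force: [-0.1, -0.2, -0.1]
grip_width: -0.003
```

```bash
python3 -c "
from h import *
goto([.5,0,.2],np.pi)
f=imaging.grab_frame('side');cv2.imwrite('pics/s17.png',f[:,:,::-1])
crop('pics/s17.png','pics/s17c.png',150,130,410,325,3)
f=imaging.grab_frame('top');cv2.imwrite('pics/t17.png',f[:,:,::-1])
"
```

```text
t 38.6 pos [0.4289 0.0162 0.1967] yaw 179.68 shift mm [-71.2 -15.8  -2.9] turn -0.3 F [-0.13 -0.23 -0.08] grip -0.003 j6 -0.15
```

View pics/s17c.png

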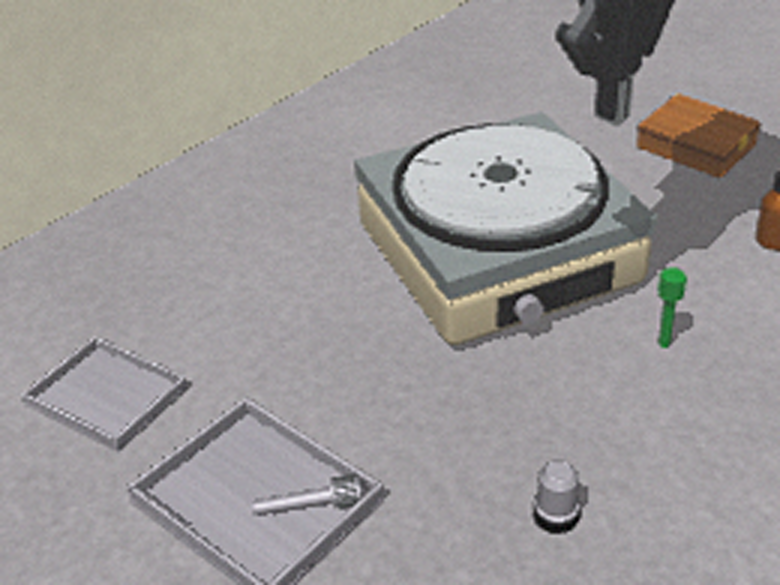

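View pics/t17.png

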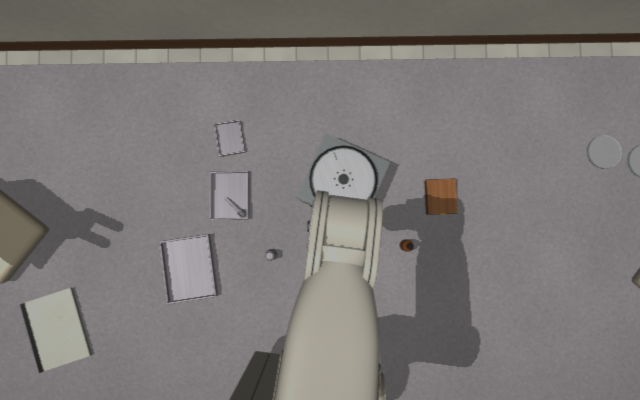

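```bash
python3 -c "
from h import *
q=onz('top',241,212,.015);print('head in tray',q-[.5208,.309,0])
h=onz('top',344,179,.1);l=onz('top',336,156,.097);print('line',np.degrees(np.arctan2(l[1]-h[1],l[0]-h[0])),'start -26')
a=imaging.grab_frame('side');b=cv2.imread('pics/s17.png')[:,:,::-1];d=np.abs(a[170:330,150:355].astype(int)-b[170:330,150:355]).max(2);print('moving px',(d>60).sum())
"
```

```text
head in tray [-0.04904005 -0.03421141  0.015     ]
line 17.519198649322966 start -26
moving px 0
```

```bash
python3 -c "
from rig import env
print(env.sign_off())"
```

```text
the job is handed in; nothing more can be done
None
```

I pulled the lock pin, left it lying in the middle-sized tray, turned the disc just over one full turn anticlockwise, and handed the job in at about 39 s of the 72 s. Handing in reports no verdict.

- **Pin:** its head is 49 mm from the tray's centre along the long side and 34 mm along the short side, within the 85 and 70 mm limits. It lies at rest.
- **Rotor:** I dragged it through about 408° of finger travel, and the mark on the disc ended about 43° past a full turn, roughly 400° in all. The picture alone repeats every 360°. The count rests on views taken during the drag, such as about 223° of disc for 230° of finger travel. Two pictures 0.1 s apart showed no movement.
- **Force:** the highest vertical force I read was 7.7 N, about 8 N with the sideways part. These readings come at the end of each move, so peaks in between were not recorded.
- **Other objects:** the slide box, bottle, objective and green look-alike look unmoved in the last pictures, though I did not measure them. The arm is clear of everything.

**Disagreement:** the fingertips did not sit where the interface text says. With the 8 mm tip extent, contact should have come at a TCP height of about 106 mm, give or take 7. It came at about 79.5 mm, and the side camera showed the same sort of offset. I went by touch and the camera instead. As a result the pin was held only by the top part of its head, but the grip held.

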